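# Fetch the fallen module from under the bin stand with a reacher

### The job

A yellow and a white sensor module have slid under the low slatted shelf of the bin stand. Pick up the red reacher, close its jaws on the yellow module by squeezing the trigger, draw it out between the jaws and leave it flat, wholly on the grey mat in front of the stand and let go of, with the reacher laid flat on the bench. Touch the modules with the reacher only, and leave the white module, the stock bin and the tape roll where they are.

Things in the scene. Friction and masses are not known exactly. Their poses are not given: they have to be found in the camera images.
- stand: Fixed bench-top bin stand, 330 mm wide. Origin on the bench, midway along the front edge of its low black slatted shelf; +x leads into the gap under the shelf, y along the front, z up. Shelf 72 to 88 mm above the bench. Gap open in front, 290 mm wide between front posts (20 mm square, at y = +-155 mm, x 0 to 20 mm, 270 mm high), closed at the back at x = 215 mm.
- bins_lip (a point): Middle of the lower front edge of the three blue bins hung on the stand's grey panel (stand frame -85, 0, 170 mm). They jut out over the bench from x = 0 to -85 mm, 170 to 245 mm up, full width; panel to 270 mm up. With the reacher far in, an upright hand hits them: lean the hand back, away from the stand, by about 40 degrees.
- mat_center (a point): Centre of the grey mat on the bench (stand frame -240, 0, 0 mm). The mat is 240 mm (stand x) by 330 mm (stand y), flush, fixed to the stand.
- reacher: Red reacher, loose, flat on the bench, 0.26 kg, 245 mm long; it balances in the grip. Origin on its underside below mid-grip; +x along the shaft to the jaws, z up. Fixed red handle bar: x -60 to 55, y -30 to -12, z 0 to 50 mm, joined by feet at x 47 to 69 and -60 to -44 mm (to y = 12, z 0 to 44 mm). Palm block: front face x = 123 mm, y +-22, z 10 to 46 mm. Jaws reach x = 182 mm; open, tips 90 mm apart inside.
- reacher_grip (a point): Middle of the grip (reacher frame 0, -1, 28 mm) between the red handle bar and, on the +y side, the black trigger bar (x -30 to 30, y 16 to 28 when free, z 5 to 49 mm). Pinch both together along y: 58 mm wide when free, 44 mm fully squeezed.
- reacher_jaws (a point): Middle of the space between the jaw pads (reacher frame 165, 0, 26 mm): where the part's middle should be when gripped. As a parallel hand squeezes, the reacher shifts in it, and so the jaws, towards the reacher's +y by half the trigger travel.
- trigger (a joint): Trigger travel, m: 0 free, 0.014 fully squeezed. Sprung: moves from 12 N of squeeze, 18 N at the end; held with less than 12 N the jaws stay open. Jaws follow it (43 rad per m). On a 36 mm wide module they bite at about 0.009; squeeze to 30-60 N for a firm bite (each jaw gets a quarter of the excess over 16 N). 0.013 or more: closed on nothing.
- jaw_left: Jaw on the reacher's +y side, a dark steel arm with a black rubber pad 52 mm long, 32 mm high (z 10 to 42 mm); origin at its hinge pin, reacher frame (115, 14, 28) mm.
- jaw_right: The same on the -y side, hinge pin at reacher frame (115, -14, 28) mm.
- yellow_module: Yellow module, the one to fetch, loose: rounded plastic box 80 mm long (x), 36 mm wide (y), 32 mm high, about 0.12 kg, black top label. Origin at the centre of its underside. It lies in the left or right half of the gap, its length pointing roughly (within 0.2 rad) into the gap.
- white_module: White module of the same size and shape, lying in the other half of the gap; leave it. Origin at the centre of its underside.
- parts_bin: Blue stock bin, loose, 160 x 100 x 75 mm, with a carton in it; leave it. Origin at the centre of its underside.
- tape_roll: Orange tape roll lying flat, 100 mm across, 48 mm high; leave it. Origin at the centre of its underside.
Not all that is in view belongs to the job. There is more than one size of the yellow_module; the job needs the smaller.

How it is judged:
By the outcome, as a careful person would: the job done as asked, in the order asked, and still so for the second after the job is handed in, with the robot touching nothing.
It also fails if it takes over 58 s, if anything falls off the work surface, if the arm or the gripper's body presses on something with over 40 N, if the wrist force passes 120 N, or if a joint passes its speed limit or range.

### The arm

A 7-joint arm with a two-finger parallel gripper is mounted at the origin on the work surface. World frame = base frame: x ahead of the robot, y to its left, z up, the work surface at z = 0. Lengths are in m, angles in rad, forces in N, time in s.
With the tool pointing down it reaches from about 0.4 to 0.925 m from the base axis. Payload 4.1 kg.
Tool frame: the origin (TCP) lies where the fingers leave the gripper's body, on its centre line; the fingertips stand 73 mm ahead of it and the grasp point (between the pads) lies 54 mm ahead of it; z points along the fingers, y is the direction in which the jaws open and shut (so a half turn about z gives the same grasp; the last joint's range is limited). The gripper opens to 85 mm and grips with 20 to 120 N. Pads are 22 mm wide; open, the fingers measure 114 mm over their backs; the gripper's body (76 mm by 85 mm) begins 54 mm behind the grasp point. The pads swing forward as they close: fully open they stand 13 mm farther back than shut.
Start: joints at [1.046, 0.398, 0.045, 1.537, -0.019, 1.207, -0.051], TCP at [0.269, -0.592, 0.304] pointing down, gripper open.
Joint ranges: [-2.82, 2.82], [-0.49, 2.23], [-1.37, 1.46], [0, 2.46], [-1.36, 4.5], [0.23, 2], [-2.94, 2.94]. Speed limits (rad/s): [2.57, 2.57, 3.14, 3.14, 3.14, 3.14, 3.14].

### API

Orientations are given as a unit quaternion [x, y, z, w].
In Python, from bench import robot, optics gives the robot as it stands.
- The arm moves only by the tool send_rows, never from a script. Its argument "plan" is text: rows parted by semicolons, each of 5 numbers parted by spaces: the shift along the world's x, y, z in m, then the turn about the world's z in degrees, then the closure, from 0 (fully open) to 1 (shut). In form: tx ty tz roll claw; .... A call has 1 to 5 rows; each row is the pose to reach, as a shift and turn from the pose measured when the call began; what a row does not reach only later rows make up. A row lasts 1/12 s, in which the tool goes at most 41.7 mm and 7.16 degrees, less where a joint would pass 70% of its speed; a pose out of reach is approached as far as the arm can. A call with a gripper value outside its range is refused whole. The fingers move at their own pace and stop on an object; "grip_force" is the grip in N (left out, the last holds). Time passes only in rows, so rows that repeat a pose let the fingers close. It gives the time, the measured TCP pose, the force and the opening at its end, in the units of the state.
- robot.get_state(): the state, without advancing time (a new reading comes with each control period).
- optics.get_image(name): name is "scene" or "top"; returns a dict with "color" (400x640x3 uint8, red, green, blue), "fov_y" (degrees; the focal length in pixels is half the picture's height over the tangent of half this angle, whatever the lens; pixels are square), "cx", "cy" (the principal point, pixels), "origin" and "orientation" of the camera in the world. Camera axes: x right, y down, z forward; pixel columns grow to the right and rows downward; lengths in m; the calibration is good to about 2 mm. A picture is of the moment at which its call begins. There is no depth.
- robot.finish_job(): hands the job in, once; it reports no verdict.
The state is a dict: "time_s": time; "qpos": joint angles; "qd": joint speeds; "joint_efforts": joint torques, N m; "position": TCP position; "tcp_rot": TCP orientation; "contact_force": force on the tool from outside, world axes, zero at the start; "wrist_torque": the same for the moment, N m; "opening": finger opening in m.
Only numpy, scipy, OpenCV 4.12 (cv2) and the standard library are available. Lean on these libraries where they do the work, as an engineer would, in place of code of your own. Each camera call takes 0.05 s, during which the arm holds its last target.

## Working session

There is one attempt and no reset: what is moved stays moved. The work goes in short steps, Python scripts to look and compute and a tool call to move; the robot and the scene stay as the last step left them, time stands still between calls to the robot, and variables do not carry over. Pictures are saved under pics/ and viewed, and the job is handed in when it is done.

Besides the shell and the picture viewer there is one more tool, called after "Request:" by a JSON object that holds its "method" and its "body", one argument or row to a line. send_rows: Moves the arm, as the interface text tells. Its arguments: {"type":"object","properties":{"plan":{"type":"string"},"grip_force":{"type":"number"}},"required":["plan"]}

```bash
ls; mkdir -p pics; python3 - <<'E'
from bench import robot, optics
import cv2
print(robot.get_state())
for n in("scene","top"):
    d=optics.get_image(n); print(n,{k:v for k,v in d.items() if k!="color"})
    cv2.imwrite(f"pics/{n}0.png",d["color"][:,:,::-1])
E
```

```text
pics
{'time_s': 0.0, 'qpos': array([ 1.04597706,  0.39917208,  0.04499603,  1.53788129, -0.01869907,
        1.20687788, -0.05072937]), 'qd': array([-0.00088517, -0.00118504, -0.0003149 ,  0.00129645,  0.00053232,
       -0.00047372,  0.00221048]), 'joint_efforts': array([-1.18145135e-04, -4.75125682e+01,  1.36415865e+00, -2.54222649e+01,
        1.13877348e-02,  9.41000035e-03,  1.74478117e-05]), 'position': array([ 0.26833987, -0.59148783,  0.30287485]), 'tcp_rot': array([ 9.77407327e-01,  2.11362245e-01, -2.60248039e-04, -9.22836308e-04]), 'contact_force': array([-0.52770838, -0.26570956, -0.00900754]), 'wrist_torque': array([-0.0313562 ,  0.02666896, -0.01595717]), 'opening': 0.0851332693156973}
scene {'fov_y': 48.314800821026964, 'cx': 320.57095012219014, 'cy': 200.1090795207518, 'origin': array([1.18223424, 0.61520061, 0.9039451 ]), 'orientation': array([ 0.36378528,  0.83046254, -0.39132738, -0.15765507])}
top {'fov_y': 56.2456495716661, 'cx': 320.3973019675014, 'cy': 202.5181380902689, 'origin': array([0.34022838, 0.00206448, 1.22414288]), 'orientation': array([-0.70199749,  0.70655898, -0.06971606,  0.0557997 ])}
```

View pics/scene0.png

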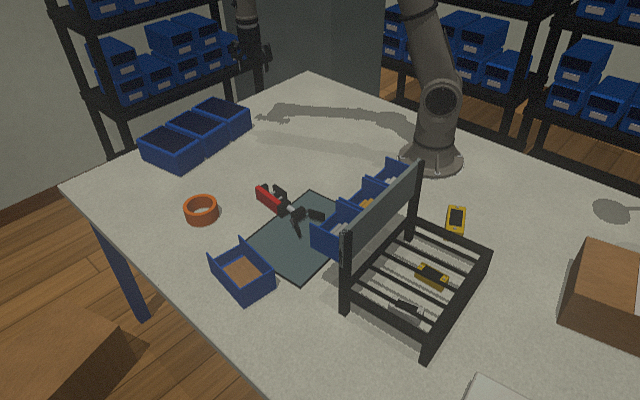

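View pics/top0.png

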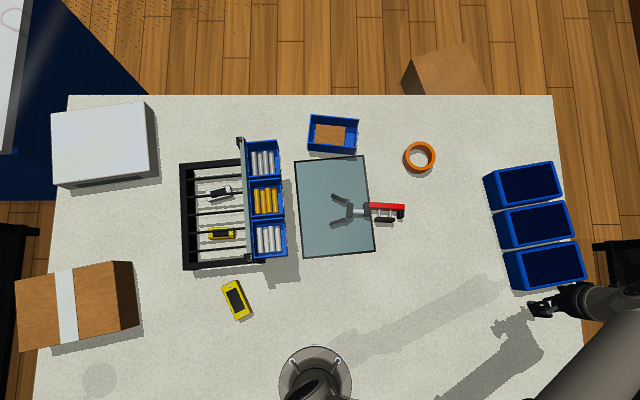

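The top view shows the grey mat at (293–375, 155–258), with the red reacher lying on it at (330–405, 195–222) and its jaws towards the stand. The small yellow module is under the slats at about (222,233) and the white one at about (218,193). The large yellow decoy is at (236,300), outside the stand. Next I'll measure these.

```bash
cat > h.py <<'E'
import numpy as np, cv2
from bench import robot, optics
from scipy.spatial.transform import Rotation as R
def img(n):
    d=optics.get_image(n); d["f"]=d["color"].shape[0]/2/np.tan(np.radians(d["fov_y"]/2)); d["R"]=R.from_quat(d["orientation"]).as_matrix(); return d
def ray(d,uv):
    uv=np.atleast_2d(np.array(uv,float)); v=np.c_[(uv[:,0]-d["cx"])/d["f"],(uv[:,1]-d["cy"])/d["f"],np.ones(len(uv))]
    return v@d["R"].T
def onz(d,uv,z):
    v=ray(d,uv); t=(z-d["origin"][2])/v[:,2]; return d["origin"]+v*t[:,None]
def proj(d,p):
    c=(np.atleast_2d(p)-d["origin"])@d["R"]; return c[:,:2]/c[:,2:]*d["f"]+[d["cx"],d["cy"]]
E
python3 - <<'E'
from h import *
t=img("top"); s=img("scene")
c=t["color"]; hsv=cv2.cvtColor(c,cv2.COLOR_RGB2HSV)
print("mat hsv",hsv[240,320],hsv[170,350],"bench",hsv[300,400])
m=cv2.inRange(hsv,(85,25,60),(110,110,190)); m[:, :288]=0; m[:,382:]=0;m[:150]=0;m[265:]=0
m=cv2.morphologyEx(m,cv2.MORPH_OPEN,np.ones((3,3)))
k,_=cv2.findContours(m,cv2.RETR_EXTERNAL,cv2.CHAIN_APPROX_NONE); k=max(k,key=cv2.contourArea)
r=cv2.minAreaRect(k); b=cv2.boxPoints(r); P=onz(t,b,0)
print(b,P,r,[np.linalg.norm(P[i]-P[i-1]) for i in range(4)],P.mean(0))
big=cv2.resize(c[130:290,160:420],None,fx=3,fy=3,interpolation=cv2.INTER_CUBIC); cv2.imwrite("pics/t1.png",big[:,:,::-1])
big=cv2.resize(s["color"][150:360,230:500],None,fx=2.8,fy=2.8,interpolation=cv2.INTER_CUBIC); cv2.imwrite("pics/s1.png",big[:,:,::-1])
E
```

```text
mat hsv [ 87  38 147] [ 89  39 139] bench [ 26  22 193]
[[294.73486 162.21573]
 [364.67194 155.55505]
 [373.65173 249.84268]
 [303.71466 256.50336]] [[ 0.6991125   0.06272624  0.        ]
 [ 0.72201966 -0.17532041  0.        ]
 [ 0.4025492  -0.19534858  0.        ]
 [ 0.38276177  0.03243991  0.        ]] ((334.19329833984375, 206.02920532226562), (94.71428680419922, 70.2535400390625), 84.5596694946289) [np.float64(0.3177971774086004), np.float64(0.23914628048838674), np.float64(0.3200976463171207), np.float64(0.228646324445423)] [ 0.55161078 -0.06887571  0.        ]
```

View pics/t1.png

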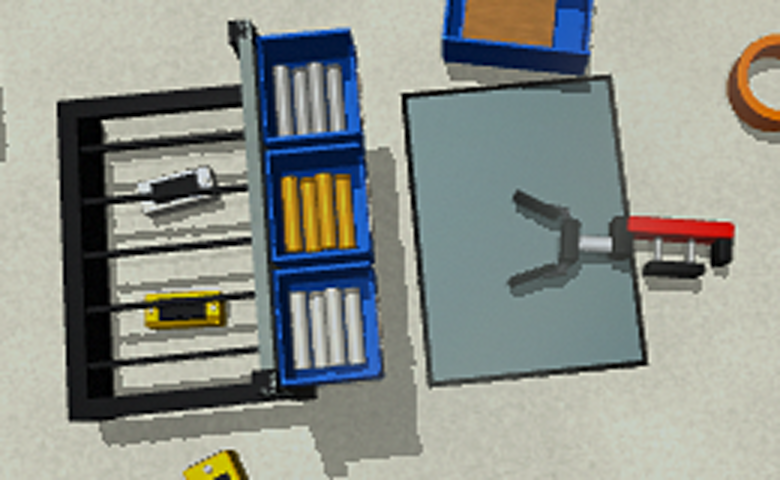

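View pics/s1.png

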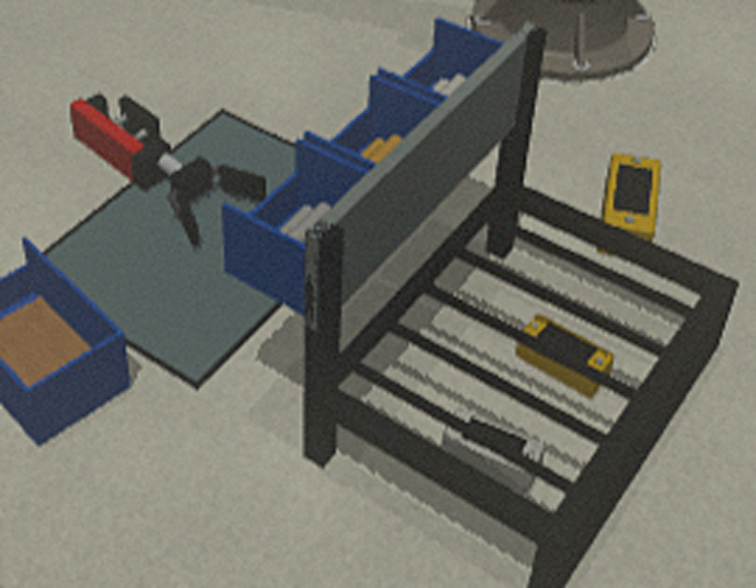

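```bash
cat > meas.py <<'E'
from h import *
def frame():
    pass
t=img("top")
c=t["color"]; hsv=cv2.cvtColor(c,cv2.COLOR_RGB2HSV)
z=np.array([[402,94],[611,76],[647,365],[431,385]])/3+[160,130]-0.33
P=onz(t,z,0); print(P.round(4),[round(np.linalg.norm(P[i]-P[i-1]),4) for i in range(4)])
# order: (-120.. ) stand-side left edge is far y? A=stand-side,+x world ; model pts in stand frame
# stand x axis -> image left (world +y); stand y = z cross x -> world -x
M=np.array([[-120,-165],[-360,-165],[-360,165],[-120,165]])/1000.
mc=M.mean(0);pc=P[:,:2].mean(0)
H=(M-mc).T@(P[:,:2]-pc); a=np.arctan2(H[0,1]-H[1,0],H[0,0]+H[1,1])
Rm=np.array([[np.cos(a),-np.sin(a)],[np.sin(a),np.cos(a)]]); O=pc-Rm@mc
print("stand yaw",np.degrees(a),"origin",O,"resid mm",((P[:,:2]-O)@Rm-M)*1000)
np.savez("stand.npz",a=a,O=O)
def S(p): return ((np.atleast_2d(p)[:,:2]-O)@Rm*1000).round(1)
# yellow
y=cv2.inRange(hsv,(22,150,80),(32,255,255)); 
sub=np.zeros_like(y); sub[215:250,195:242]=y[215:250,195:242]
k,_=cv2.findContours(sub,cv2.RETR_EXTERNAL,cv2.CHAIN_APPROX_NONE); pts=np.vstack(k)
r=cv2.minAreaRect(pts); b=cv2.boxPoints(r); Q=onz(t,b,0.032); print("yellow px",b.round(1).tolist(),"stand",S(Q).tolist(),S(Q.mean(0)),Q.mean(0))
w=cv2.inRange(hsv,(0,0,215),(179,25,255)); 
# red bar
rd=cv2.inRange(hsv,(0,150,80),(6,255,255))|cv2.inRange(hsv,(174,150,80),(179,255,255)); rd[:190]=0;rd[235:]=0;rd[:,:350]=0;rd[:,420:]=0
k,_=cv2.findContours(rd,cv2.RETR_EXTERNAL,cv2.CHAIN_APPROX_NONE);k=max(k,key=cv2.contourArea)
r=cv2.minAreaRect(k); b=cv2.boxPoints(r); Q=onz(t,b,0.05); print("red px",b.round(1).tolist(),Q.round(4).tolist(),[round(np.linalg.norm(Q[i]-Q[i-1]),4) for i in range(4)])
for n,u in dict(bodyTop=(567+10,215+23),).items(): pass
zz={"shelf front-left?":(240,88),"post1":(228,22)}
E
python3 meas.py
```

```text
[[ 0.7034  0.0663  0.    ]
 [ 0.724  -0.1708  0.    ]
 [ 0.3977 -0.2007  0.    ]
 [ 0.378   0.0337  0.    ]] [np.float64(0.327), np.float64(0.2381), np.float64(0.3277), np.float64(0.2352)]
stand yaw 95.27795416728524 origin [0.52867377 0.17110876] resid mm [[-0.38933485  0.67479161]
 [ 1.56174644  1.96924126]
 [ 1.82689337 -0.35717532]
 [-2.99930496 -2.28685754]]
yellow px [[207.39999389648438, 228.10000610351562], [232.89999389648438, 226.3000030517578], [233.6999969482422, 237.39999389648438], [208.1999969482422, 239.1999969482422]] stand [[170.8, 39.8], [90.1, 41.9], [89.7, 77.4], [170.0, 75.2]] [[130.2  58.6]] [0.45838989 0.29532419 0.032     ]
red px [[368.70001220703125, 206.8000030517578], [369.1000061035156, 201.5], [404.29998779296875, 203.89999389648438], [403.8999938964844, 209.1999969482422]] [[0.5363, -0.1761, 0.05], [0.5535, -0.1778, 0.05], [0.5454, -0.2904, 0.05], [0.5282, -0.2885, 0.05]] [np.float64(0.1126), np.float64(0.0173), np.float64(0.1129), np.float64(0.0173)]
```

Yellow's front face is at stand x of about 90 mm, so the hand does need to lean. The rows offer only a world-z turn, so I'll see whether an out-of-reach stretch changes the tilt, since the measured pose is the base of each call. First I'll go up and turn.

Request:
{"method": "send_rows", "body": {
  "plan": "0.02 -0.02 0.04 -7 0; 0.04 -0.04 0.08 -14 0; 0.06 -0.06 0.11 -21 0; 0.08 -0.08 0.14 -28 0; 0.1 -0.1 0.15 -35 0",
  "grip_force": 20
}}

```text
time_s: 0.67
position: [0.3679, -0.6919, 0.4591]
tcp_rot: [0.995, -0.096, 0.001, 0.002]
contact_force: [1.0, -2.5, 1.7]
opening: 0.0853
```

Request:
{"method": "send_rows", "body": {
  "plan": "0.02 -0.02 0 -7 0; 0.04 -0.05 0 -14 0; 0.06 -0.08 0 -21 0; 0.08 -0.11 0 -28 0; 0.1 -0.14 0 -35 0"
}}

```text
time_s: 1.08
position: [0.4084, -0.7975, 0.436]
tcp_rot: [0.943, -0.333, 0.02, -0.018]
contact_force: [1.4, -0.3, 1.9]
opening: 0.0856
```

Request:
{"method": "send_rows", "body": {
  "plan": "0.02 -0.02 0 -5 0; 0.04 -0.05 0 -10 0; 0.06 -0.08 0 -15 0; 0.08 -0.11 0 -20 0; 0.1 -0.14 0 -20 0"
}}

```text
time_s: 1.5
position: [0.4388, -0.8267, 0.3619]
tcp_rot: [0.87, -0.491, 0.026, -0.018]
contact_force: [-0.2, 1.6, 6.4]
opening: 0.0852
```

```bash
cat > st.py <<'E'
from h import *
s=robot.get_state(); M=R.from_quat(s["tcp_rot"]).as_matrix()
print("t",round(s["time_s"],2),"p",s["position"].round(3),"z",M[:,2].round(3),"y",M[:,1].round(3),"q",s["qpos"].round(2),"F",s["contact_force"].round(1),"open",round(s["opening"],4))
print("tilt",np.degrees(np.arccos(-M[2,2])).round(1),"dir",np.degrees(np.arctan2(M[1,2],M[0,2])).round(1),"yaw_y",np.degrees(np.arctan2(M[1,1],M[0,1])).round(1), "graspPt",(s["position"]+0.054*M[:,2]).round(4))
E
python3 st.py
```

```text
t 1.5 p [ 0.439 -0.827  0.362] z [ 0.062  0.006 -0.998] y [-0.854 -0.517 -0.056] q [ 1.05  1.19  0.01  0.   -0.07  1.92 -1.57] F [-0.2  1.6  6.4] open 0.0852
tilt 3.6 dir 5.4 yaw_y -148.8 graspPt [ 0.4422 -0.8264  0.308 ]
```

Request:
{"method": "send_rows", "body": {
  "plan": "0 0 0.04 0 0; 0 0 0.1 0 0; 0 0 0.2 0 0; 0 0 0.3 0 0; 0 0 0.4 0 0"
}}

```text
time_s: 1.92
position: [0.4028, -0.8074, 0.421]
tcp_rot: [0.869, -0.494, 0.014, -0.025]
contact_force: [1.2, 0.1, 0.7]
opening: 0.0851
```

```bash
python3 st.py
```

```text
t 1.92 p [ 0.403 -0.807  0.421] z [ 0.049  0.03  -0.998] y [-0.858 -0.511 -0.058] q [ 1.07  1.12  0.23  0.04 -0.29  1.99 -1.55] F [1.2 0.1 0.7] open 0.0851
tilt 3.3 dir 31.9 yaw_y -149.2 graspPt [ 0.4054 -0.8058  0.3671]
```

Request:
{"method": "send_rows", "body": {
  "plan": "0.02 -0.04 -0.02 0 0; 0.06 -0.12 -0.05 0 0; 0.2 -0.4 -0.05 0 0; 0.2 -0.4 -0.05 0 0; 0.2 -0.4 -0.05 0 0"
}}

```text
time_s: 2.33
position: [0.4235, -0.8435, 0.3429]
tcp_rot: [0.869, -0.493, 0.028, -0.019]
contact_force: [0.5, -0.1, 0.7]
opening: 0.0853
```

```bash
python3 st.py
```

```text
t 2.33 p [ 0.424 -0.844  0.343] z [ 0.068  0.005 -0.998] y [-0.856 -0.513 -0.061] q [ 1.08  1.21  0.03  0.   -0.1   1.9  -1.55] F [ 0.5 -0.1  0.7] open 0.0853
tilt 3.9 dir 4.2 yaw_y -149.1 graspPt [ 0.4272 -0.8433  0.289 ]
```

Request:
{"method": "send_rows", "body": {
  "plan": "0.2 -0.4 0 0 0; 0.2 -0.4 0 0 0; 0.2 -0.4 0 0 0; 0.2 -0.4 0 0 0; 0.2 -0.4 0 0 0"
}}

```text
time_s: 2.75
position: [0.436, -0.8662, 0.2946]
tcp_rot: [0.869, -0.494, 0.042, -0.009]
contact_force: [-0.2, -0.3, -0.0]
opening: 0.0854
```

```bash
python3 st.py
```

```text
t 2.75 p [ 0.436 -0.866  0.295] z [ 0.082 -0.026 -0.996] y [-0.857 -0.512 -0.057] q [ 1.08  1.26  0.02  0.   -0.08  1.82 -1.54] F [-0.2 -0.3 -0. ] open 0.0854
tilt 4.9 dir -17.7 yaw_y -149.1 graspPt [ 0.4404 -0.8676  0.2408]
```

Request:
{"method": "send_rows", "body": {
  "plan": "0.2 -0.4 0 0 0; 0.2 -0.4 0 0 0; 0.2 -0.4 0 0 0; 0.2 -0.4 0 0 0; 0.2 -0.4 0 0 0"
}}

```text
time_s: 3.17
position: [0.4475, -0.8847, 0.2514]
tcp_rot: [0.868, -0.494, 0.056, 0.0]
contact_force: [-0.1, 0.2, -0.0]
opening: 0.0853
```

```bash
python3 st.py
```

```text
t 3.17 p [ 0.447 -0.885  0.251] z [ 0.097 -0.056 -0.994] y [-0.857 -0.512 -0.055] q [ 1.07  1.31  0.02  0.   -0.08  1.74 -1.54] F [-0.1  0.2 -0. ] open 0.0853
tilt 6.4 dir -30.1 yaw_y -149.1 graspPt [ 0.4527 -0.8877  0.1977]
```

Request:
{"method": "send_rows", "body": {
  "plan": "0.2 -0.4 0.2 0 0; 0.2 -0.4 0.2 0 0; 0.2 -0.4 0.2 0 0"
}}

```text
time_s: 3.42
position: [0.4502, -0.8876, 0.2736]
tcp_rot: [0.867, -0.494, 0.071, 0.011]
contact_force: [-1.1, -0.1, 0.1]
opening: 0.0851
```

```bash
python3 st.py
```

```text
t 3.42 p [ 0.45  -0.888  0.274] z [ 0.113 -0.089 -0.99 ] y [-0.857 -0.512 -0.052] q [ 1.07  1.29  0.02  0.   -0.07  1.72 -1.55] F [-1.1 -0.1  0.1] open 0.0851
tilt 8.3 dir -38.1 yaw_y -149.1 graspPt [ 0.4563 -0.8924  0.2202]
```

Request:
{"method": "send_rows", "body": {
  "plan": "0.2 -0.4 0.1 0 0"
}}

```text
time_s: 3.5
position: [0.4541, -0.8948, 0.2759]
tcp_rot: [0.865, -0.493, 0.085, 0.019]
contact_force: [0.5, 0.5, 0.5]
opening: 0.0857
```

Request:
{"method": "send_rows", "body": {
  "plan": "0.2 -0.4 0.1 0 0"
}}

```text
time_s: 3.58
position: [0.4584, -0.9027, 0.2757]
tcp_rot: [0.864, -0.493, 0.098, 0.028]
contact_force: [0.6, 0.4, -0.6]
opening: 0.0856
```

Request:
{"method": "send_rows", "body": {
  "plan": "0.2 -0.4 0.1 0 0"
}}

```text
time_s: 3.67
position: [0.4627, -0.9105, 0.2758]
tcp_rot: [0.862, -0.493, 0.112, 0.037]
contact_force: [-0.1, 0.1, 0.7]
opening: 0.085
```

```bash
python3 st.py
```

```text
t 3.67 p [ 0.463 -0.911  0.276] z [ 0.156 -0.175 -0.972] y [-0.858 -0.512 -0.046] q [ 1.07  1.29  0.02 -0.   -0.07  1.62 -1.55] F [-0.1  0.1  0.7] open 0.085
tilt 13.5 dir -48.2 yaw_y -149.2 graspPt [ 0.4712 -0.92    0.2233]
```

Request:
{"method": "send_rows", "body": {
  "plan": "0.2 -0.4 0.1 0 0"
}}

```text
time_s: 3.75
position: [0.467, -0.9183, 0.2761]
tcp_rot: [0.86, -0.492, 0.125, 0.046]
contact_force: [-0.0, -0.0, 0.1]
opening: 0.0857
```

Request:
{"method": "send_rows", "body": {
  "plan": "0.2 -0.4 0.1 1 0"
}}

```text
time_s: 3.83
position: [0.4713, -0.9257, 0.2764]
tcp_rot: [0.863, -0.483, 0.139, 0.054]
contact_force: [-0.4, 0.5, -0.3]
opening: 0.085
```

Request:
{"method": "send_rows", "body": {
  "plan": "0.2 -0.4 0.1 1 0"
}}

```text
time_s: 3.92
position: [0.4753, -0.9333, 0.2768]
tcp_rot: [0.865, -0.475, 0.153, 0.062]
contact_force: [-0.1, 0.7, 0.2]
opening: 0.0852
```

Request:
{"method": "send_rows", "body": {
  "plan": "0.2 -0.4 0.1 0 0"
}}

```text
time_s: 4.0
position: [0.4793, -0.941, 0.2772]
tcp_rot: [0.862, -0.474, 0.166, 0.071]
contact_force: [-0.7, 0.9, -0.0]
opening: 0.0853
```

Request:
{"method": "send_rows", "body": {
  "plan": "0.2 -0.4 0.1 0 0"
}}

```text
time_s: 4.08
position: [0.4836, -0.9486, 0.2777]
tcp_rot: [0.859, -0.473, 0.179, 0.08]
contact_force: [0.1, 0.4, -0.6]
opening: 0.0854
```

Request:
{"method": "send_rows", "body": {
  "plan": "0.2 -0.4 0.1 0 0"
}}

```text
time_s: 4.17
position: [0.4878, -0.9561, 0.2782]
tcp_rot: [0.856, -0.472, 0.192, 0.089]
contact_force: [-0.7, -0.9, -0.2]
opening: 0.0856
```

Request:
{"method": "send_rows", "body": {
  "plan": "0.2 -0.4 0.1 0 0"
}}

```text
time_s: 4.25
position: [0.4919, -0.9635, 0.2788]
tcp_rot: [0.853, -0.47, 0.205, 0.098]
contact_force: [-0.6, 0.8, -0.4]
opening: 0.0853
```

```bash
python3 st.py
```

```text
t 4.25 p [ 0.492 -0.964  0.279] z [ 0.257 -0.359 -0.897] y [-0.842 -0.538 -0.026] q [ 1.07  1.31  0.01  0.   -0.07  1.38 -1.51] F [-0.6  0.8 -0.4] open 0.0853
tilt 26.2 dir -54.4 yaw_y -147.4 graspPt [ 0.5058 -0.9829  0.2303]
```

Request:
{"method": "send_rows", "body": {
  "plan": "0.2 -0.4 0.1 2 0"
}}

```text
time_s: 4.33
position: [0.4965, -0.9699, 0.2793]
tcp_rot: [0.858, -0.454, 0.219, 0.103]
contact_force: [0.3, 1.0, 0.5]
opening: 0.0856
```

Request:
{"method": "send_rows", "body": {
  "plan": "0.2 -0.4 0.1 2 0"
}}

```text
time_s: 4.42
position: [0.5001, -0.9765, 0.2797]
tcp_rot: [0.862, -0.437, 0.233, 0.109]
contact_force: [-0.2, 0.3, 0.3]
opening: 0.0854
```

Request:
{"method": "send_rows", "body": {
  "plan": "0.2 -0.4 0.1 0 0"
}}

```text
time_s: 4.5
position: [0.5033, -0.984, 0.2803]
tcp_rot: [0.858, -0.435, 0.245, 0.118]
contact_force: [-0.4, 0.6, 0.1]
opening: 0.0852
```

Request:
{"method": "send_rows", "body": {
  "plan": "0.2 -0.4 0.1 0 0"
}}

```text
time_s: 4.58
position: [0.5075, -0.9908, 0.281]
tcp_rot: [0.854, -0.434, 0.257, 0.127]
contact_force: [0.2, 0.7, 0.4]
opening: 0.0855
```

Request:
{"method": "send_rows", "body": {
  "plan": "0.2 -0.4 0.1 0 0"
}}

```text
time_s: 4.67
position: [0.5116, -0.9975, 0.2818]
tcp_rot: [0.85, -0.433, 0.269, 0.136]
contact_force: [0.1, -0.7, -0.4]
opening: 0.0854
```

Request:
{"method": "send_rows", "body": {
  "plan": "0.2 -0.4 0.1 0 0"
}}

```text
time_s: 4.75
position: [0.5156, -1.0041, 0.2826]
tcp_rot: [0.845, -0.431, 0.281, 0.145]
contact_force: [-0.4, -0.5, -0.9]
opening: 0.0852
```

Request:
{"method": "send_rows", "body": {
  "plan": "0.2 -0.4 0.1 0 0"
}}

```text
time_s: 4.83
position: [0.5194, -1.0105, 0.2835]
tcp_rot: [0.84, -0.43, 0.292, 0.154]
contact_force: [-0.2, -0.6, -0.1]
opening: 0.0854
```

```bash
python3 st.py
```

```text
t 4.83 p [ 0.519 -1.01   0.284] z [ 0.359 -0.51  -0.782] y [-0.812 -0.584  0.008] q [ 1.08  1.33  0.01  0.   -0.09  1.14 -1.43] F [-0.2 -0.6 -0.1] open 0.0854
tilt 38.6 dir -54.8 yaw_y -144.3 graspPt [ 0.5388 -1.038   0.2413]
```

The lean is 38.6° with the jaw axis level. Next I'll turn so the lean points along the reacher, and move back over it.

Request:
{"method": "send_rows", "body": {
  "plan": "0 0.03 0.01 7 0; 0 0.06 0.02 14 0; 0 0.1 0.03 21 0; 0 0.14 0.04 28 0; 0 0.18 0.05 35 0"
}}

```text
time_s: 5.25
position: [0.5191, -0.8655, 0.3285]
tcp_rot: [0.919, -0.212, 0.322, 0.08]
contact_force: [-0.5, -1.6, 0.1]
opening: 0.0854
```

```bash
python3 st.py
```

```text
t 5.25 p [ 0.519 -0.866  0.329] z [ 0.557 -0.284 -0.78 ] y [-0.442 -0.897  0.011] q [ 1.18  0.87 -0.25  0.82 -0.22  0.9  -0.86] F [-0.5 -1.6  0.1] open 0.0854
tilt 38.7 dir -27.0 yaw_y -116.2 graspPt [ 0.5492 -0.8808  0.2864]
```

Request:
{"method": "send_rows", "body": {
  "plan": "0 0.035 0 7 0; 0 0.07 0 14 0; 0 0.11 0 21 0; 0 0.15 0 28 0; 0 0.19 0 35 0"
}}

```text
time_s: 5.67
position: [0.5178, -0.6745, 0.3316]
tcp_rot: [0.94, 0.077, 0.331, -0.019]
contact_force: [0.6, -0.6, -0.6]
opening: 0.085
```

```bash
python3 st.py
```

```text
t 5.67 p [ 0.518 -0.675  0.332] z [ 0.619  0.086 -0.78 ] y [ 0.157 -0.988  0.015] q [ 1.34  0.71 -0.54  1.17 -0.3   1.03 -0.32] F [ 0.6 -0.6 -0.6] open 0.085
tilt 38.7 dir 7.9 yaw_y -81.0 graspPt [ 0.5513 -0.6699  0.2895]
```

Request:
{"method": "send_rows", "body": {
  "plan": "0 0.035 0 7 0; 0 0.07 0 14 0; 0 0.11 0 21 0; 0 0.15 0 28 0; 0 0.19 0 35 0"
}}

```text
time_s: 6.08
position: [0.5169, -0.4841, 0.3337]
tcp_rot: [0.873, 0.358, 0.309, -0.116]
contact_force: [0.4, -0.8, -0.4]
opening: 0.0852
```

Request:
{"method": "send_rows", "body": {
  "plan": "0 0.035 -0.01 7 0; 0 0.07 -0.03 14 0; 0 0.11 -0.05 21 0; 0 0.15 -0.07 28 0; 0 0.18 -0.09 35 0"
}}

```text
time_s: 6.5
position: [0.5171, -0.3044, 0.2457]
tcp_rot: [0.724, 0.606, 0.259, -0.201]
contact_force: [1.8, 0.6, -0.1]
opening: 0.0856
```

```bash
python3 st.py
```

```text
t 6.5 p [ 0.517 -0.304  0.246] z [ 0.131  0.606 -0.784] y [ 0.983 -0.183  0.023] q [ 1.28  0.67 -0.86  1.58 -0.16  1.29  0.37] F [ 1.8  0.6 -0.1] open 0.0856
tilt 38.4 dir 77.8 yaw_y -10.6 graspPt [ 0.5242 -0.2716  0.2033]
```

```bash
cat > rp.py <<'E'
from h import *
O=np.array([0.5201,-0.2292]); a=np.radians(85.9)
def W(p): p=np.array(p)/1000.; c,s=np.cos(a),np.sin(a); return np.array([O[0]+c*p[0]-s*p[1],O[1]+s*p[0]+c*p[1],p[2]])
pts=[(-60,-30,50),(-60,-12,50),(55,-30,50),(55,-12,50),(-30,16,49),(-30,28,49),(30,16,49),(30,28,49),(123,22,46),(123,-22,46),(182,45,42),(182,-45,42),(-60,-30,0),(55,-30,0)]
if __name__=="__main__":
  for n in("scene","top"):
    d=img(n); c=d["color"][:,:,::-1].copy()
    x,y,w,h=(230,150,150,120) if n=="scene" else (310,170,150,110)
    big=cv2.resize(c[y:y+h,x:x+w],None,fx=5,fy=5,interpolation=cv2.INTER_CUBIC)
    for p in pts:
        u=(proj(d,W(p))[0]-[x,y]+.5)*5; cv2.circle(big,tuple(int(v) for v in u),3,(0,255,0),-1)
    cv2.imwrite(f"pics/{n}_rp.png",big)
E
python3 rp.py
```

```text
(no output)
```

View pics/scene_rp.png

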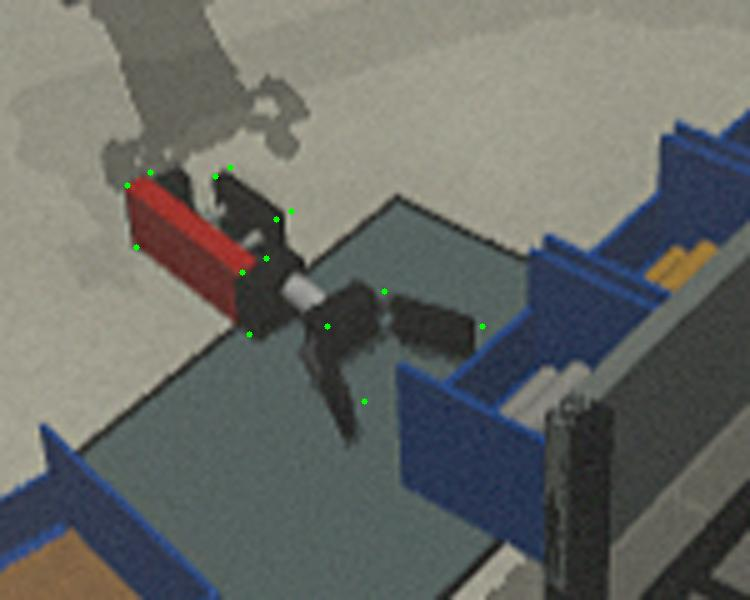

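View pics/top_rp.png

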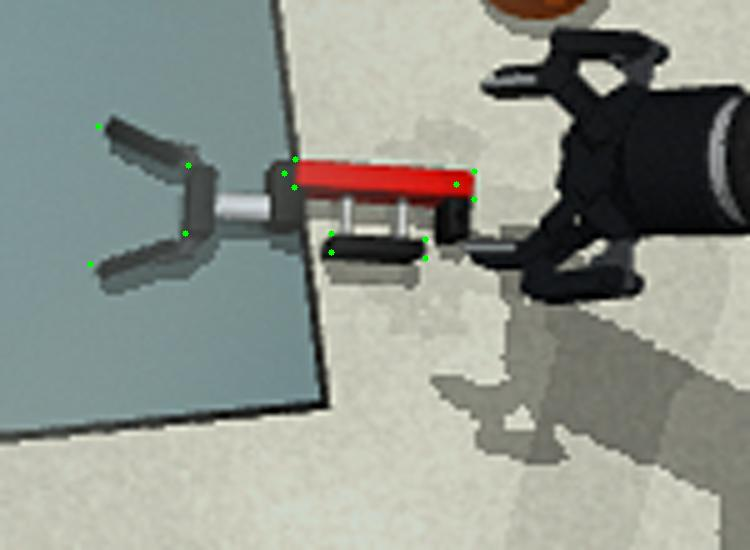

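```bash
python3 - <<'E'
from h import *
d=img("scene")
z=lambda u:(np.array(u)/5+[230,150]-.5)
for n,u,h in[("bar rear outer top",(135,178),.05),("bar rear inner top",(155,172),.05),("bar front outer top",(240,272),.05),("bar front inner top",(257,262),.05),("bar rear bottom",(136,243),0),("bar fr bottom",(240,322),0)]:
    print(n,onz(d,z(u),h)[0].round(4))
print("mat corners scene",onz(d,z((397,197)),0).round(4))
m=np.array([[200,385],[222,110]])/2.8+[230,150]-.36
print(onz(d,m,0).round(4), "want", [0.7034,.0663],[0.398,-.2007],[.724,-.1708])
E
```

```text
bar rear outer top [ 0.5376 -0.2933  0.05  ]
bar rear inner top [ 0.5253 -0.2885  0.05  ]
bar front outer top [ 0.5549 -0.1776  0.05  ]
bar front inner top [ 0.542  -0.1768  0.05  ]
bar rear bottom [ 0.5432 -0.2946  0.    ]
bar fr bottom [ 0.5499 -0.1893  0.    ]
mat corners scene [[ 0.3992 -0.2031  0.    ]]
[[ 0.6999  0.0637 -0.    ]
 [ 0.3992 -0.203   0.    ]] want [0.7034, 0.0663] [0.398, -0.2007] [0.724, -0.1708]
```

Request:
{"method": "send_rows", "body": {
  "plan": "0 0.01 -0.03 3.5 0; 0 0.022 -0.06 6.5 0; 0 0.033 -0.09 6.5 0; 0 0.033 -0.11 6.5 0; 0 0.033 -0.11 6.5 0"
}}

```text
time_s: 7.07
position: [0.5157, -0.2692, 0.1314]
tcp_rot: [0.689, 0.645, 0.246, -0.22]
contact_force: [-1.4, 0.9, 1.1]
opening: 0.0853
```

```bash
python3 st.py; sed -i 's/0.5201,-0.2292/0.5197,-0.2295/' rp.py; python3 rp.py
```

```text
t 7.07 p [ 0.516 -0.269  0.131] z [ 0.055  0.621 -0.782] y [ 0.997 -0.071  0.014] q [ 1.21  0.8  -0.82  1.67 -0.06  1.15  0.45] F [-1.4  0.9  1.1] open 0.0853
tilt 38.6 dir 85.0 yaw_y -4.1 graspPt [ 0.5186 -0.2357  0.0892]
```

View pics/top_rp.png

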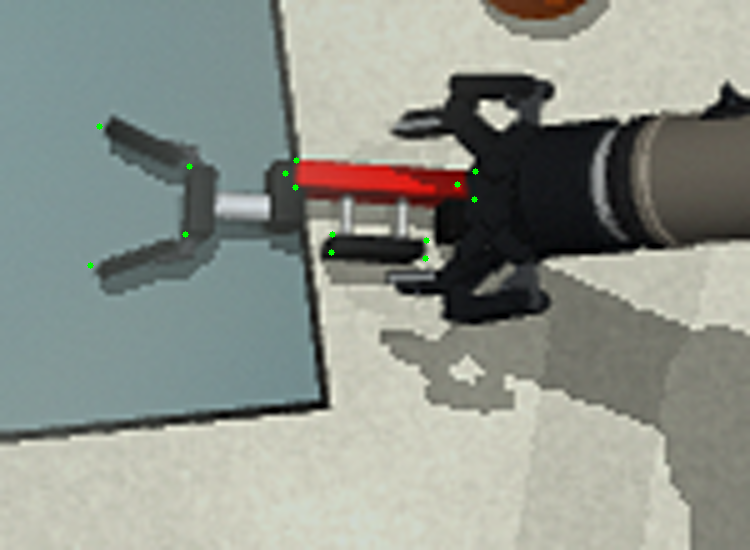

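View pics/scene_rp.png

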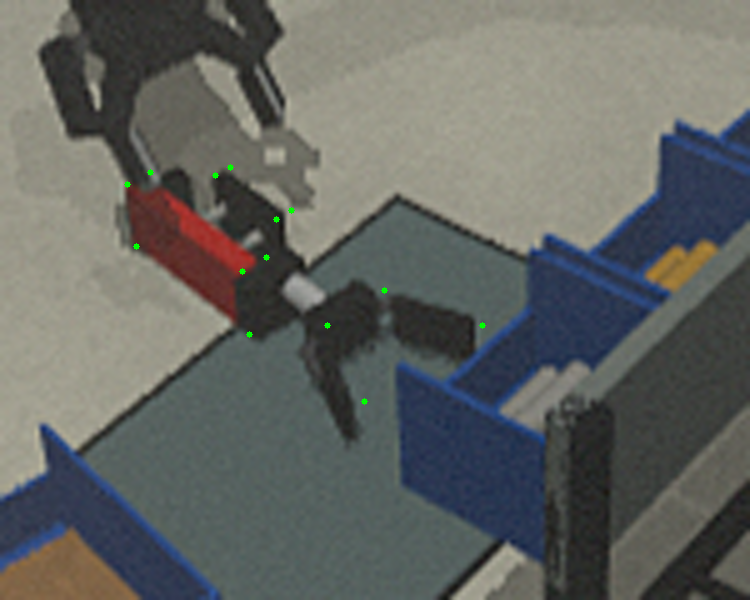

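```bash
python3 - <<'E'
from h import *
s=robot.get_state(); M=R.from_quat(s["tcp_rot"]).as_matrix()
for n,x,y in(("top",310,170),("scene",230,150)):
  d=img(n)
  for l in(0,.054,.06,.073):
    for k in(-.0427,0,.0427):
      p=s["position"]+l*M[:,2]+k*M[:,1]; print(n,l,k,((proj(d,p)[0]-[x,y]+.5)*5).round(0))
E
```

```text
top 0 -0.0427 [474. 264.]
top 0 0 [477. 193.]
top 0 0.0427 [479. 122.]
top 0.054 -0.0427 [403. 268.]
top 0.054 0 [406. 199.]
top 0.054 0.0427 [408. 131.]
top 0.06 -0.0427 [395. 268.]
top 0.06 0 [398. 200.]
top 0.06 0.0427 [400. 132.]
top 0.073 -0.0427 [379. 269.]
top 0.073 0 [382. 201.]
top 0.073 0.0427 [384. 134.]
scene 0 -0.0427 [225.  39.]
scene 0 0 [169.  66.]
scene 0 0.0427 [110.  95.]
scene 0.054 -0.0427 [264. 119.]
scene 0.054 0 [209. 148.]
scene 0.054 0.0427 [152. 177.]
scene 0.06 -0.0427 [269. 128.]
scene 0.06 0 [213. 157.]
scene 0.06 0.0427 [156. 186.]
scene 0.073 -0.0427 [278. 147.]
scene 0.073 0 [223. 176.]
scene 0.073 0.0427 [166. 206.]
```

Request:
{"method": "send_rows", "body": {
  "plan": "0.001 -0.001 -0.02 0 0; 0.002 -0.002 -0.035 0 0; 0.002 -0.002 -0.045 0 0; 0.002 -0.002 -0.053 0 0; 0.002 -0.002 -0.058 0 0"
}}

```text
time_s: 7.68
position: [0.5203, -0.272, 0.0777]
tcp_rot: [0.689, 0.646, 0.248, -0.217]
contact_force: [-0.4, 0.0, -0.3]
opening: 0.0852
```

Request:
{"method": "send_rows", "body": {
  "plan": "0 0 0 0 0; 0 0 0 0 0"
}}

```text
time_s: 7.85
position: [0.5203, -0.2718, 0.0776]
tcp_rot: [0.689, 0.646, 0.248, -0.218]
contact_force: [-0.3, -0.4, -0.9]
opening: 0.0857
```

```bash
python3 st.py
```

```text
t 7.85 p [ 0.52  -0.272  0.078] z [ 0.061  0.62  -0.782] y [ 0.997 -0.072  0.02 ] q [ 1.19  0.88 -0.79  1.67 -0.03  1.08  0.47] F [-0.3 -0.4 -0.9] open 0.0857
tilt 38.5 dir 84.4 yaw_y -4.1 graspPt [ 0.5235 -0.2384  0.0353]
```

Request:
{"method": "send_rows", "body": {
  "plan": "-0.003 0 -0.004 0 0; -0.004 0 -0.005 0 0.2; -0.004 0 -0.005 0 0.35; -0.004 0 -0.005 0 0.35; -0.004 0 -0.005 0 0.35",
  "grip_force": 20
}}

```text
time_s: 8.27
position: [0.5172, -0.2725, 0.0733]
tcp_rot: [0.689, 0.645, 0.248, -0.216]
contact_force: [1.6, -2.3, 2.4]
opening: 0.0555
```

Request:
{"method": "send_rows", "body": {
  "plan": "0 0 0 0 0.35; 0 0 0 0 0.35; 0 0 0 0 0.35"
}}

```text
time_s: 8.52
position: [0.5172, -0.2726, 0.0734]
tcp_rot: [0.689, 0.646, 0.248, -0.216]
contact_force: [0.0, -0.8, 0.9]
opening: 0.0557
```

```bash
python3 st.py; sed -i 's/_rp.png/_rp2.png/' rp.py; python3 rp.py
```

```text
t 8.52 p [ 0.517 -0.273  0.073] z [ 0.063  0.619 -0.783] y [ 0.997 -0.073  0.023] q [ 1.19  0.88 -0.79  1.68 -0.02  1.07  0.48] F [ 0.  -0.8  0.9] open 0.0557
tilt 38.5 dir 84.2 yaw_y -4.2 graspPt [ 0.5206 -0.2392  0.0311]
```

View pics/top_rp2.png

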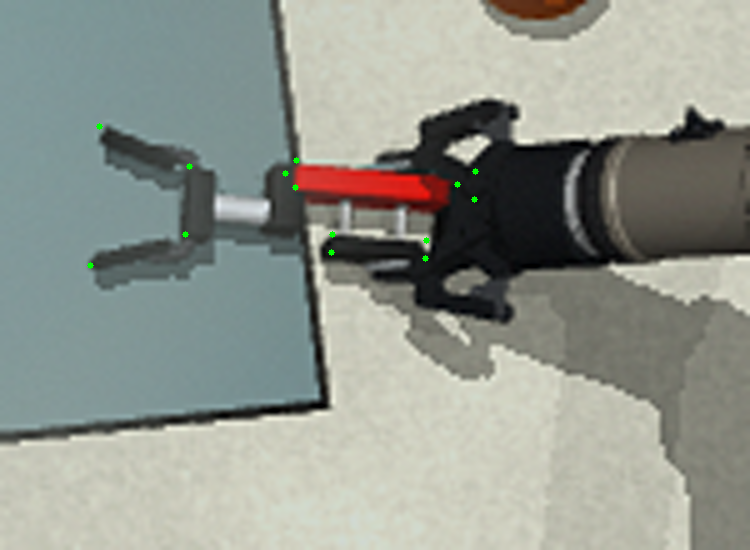

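View pics/scene_rp2.png

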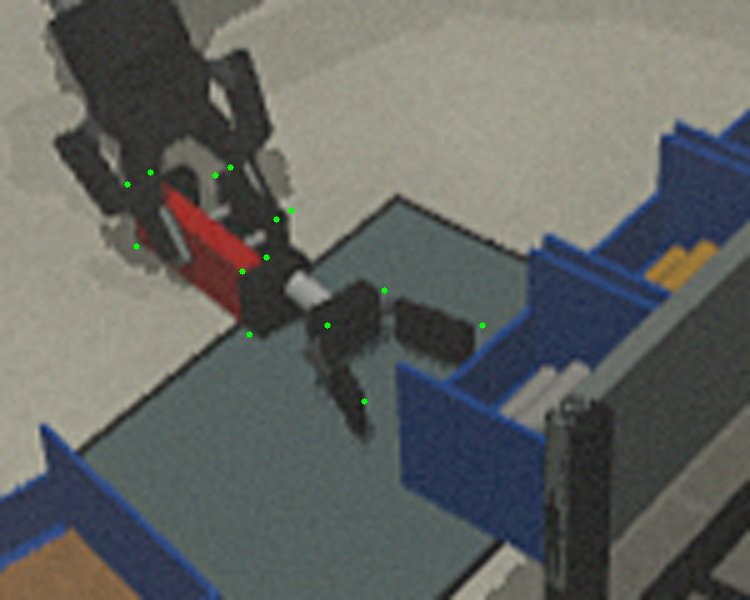

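Held: the opening is 55.7 mm, so the trigger is barely moved, and the jaws are open in both views. Next I'll check the module's pose from the scene camera and plan the entry.

```bash
python3 - <<'E'
from h import *
f=np.load("stand.npz"); a=float(f["a"]); O=f["O"]; Rm=np.array([[np.cos(a),-np.sin(a)],[np.sin(a),np.cos(a)]])
d=img("scene"); c=d["color"]; big=cv2.resize(c[230:340,370:500],None,fx=6,fy=6,interpolation=cv2.INTER_CUBIC)
# module predicted corners, stand frame, both modules
for s in (-1.5,):
  ps=[(130.2+dx,58.6+dy,h) for dx in(-40,40) for dy in(-18,18) for h in(0,32)]
  for p in ps:
    w=np.r_[O+Rm@(np.array(p[:2])/1000),p[2]/1000]; u=(proj(d,w)[0]-[370,230]+.5)*6; cv2.circle(big,tuple(int(v) for v in u),3,(0,255,0) if p[2] else (255,0,255),-1)
# shelf check: outline corners at z=88
for p in[(0,-165,88),(0,165,88),(215,-165,88),(215,165,88)]:
    w=np.r_[O+Rm@(np.array(p[:2])/1000),p[2]/1000]; u=(proj(d,w)[0]-[370,230]+.5)*6; print(p,proj(d,w)[0]); cv2.circle(big,tuple(int(v) for v in u),4,(255,0,0),-1)
cv2.imwrite("pics/ymod.png",big[:,:,::-1])
t=img("top"); c=t["color"]; big=cv2.resize(c[150:280,175:295],None,fx=6,fy=4.5,interpolation=cv2.INTER_CUBIC)
big=cv2.resize(c[150:275,175:300],None,fx=4.8,fy=4.8,interpolation=cv2.INTER_CUBIC)
for p in [(130.2+dx,58.6+dy,32) for dx in(-40,40) for dy in(-18,18)]+[(0,-165,88),(0,165,88),(215,-165,88),(215,165,88),(-85,-165,170),(-85,165,170)]:
    w=np.r_[O+Rm@(np.array(p[:2])/1000),p[2]/1000]; u=(proj(t,w)[0]-[175,150]+.5)*4.8; cv2.circle(big,tuple(int(v) for v in u),3,(0,255,0),-1)
cv2.imwrite("pics/ymodt.png",big[:,:,::-1])
E
```

```text
(0, -165, 88) [338.89449301 289.35957616]
(0, 165, 88) [410.32155072 212.41713351]
(215, -165, 88) [423.15329709 339.40951448]
(215, 165, 88) [486.42517012 246.50745641]
```

View pics/ymod.png

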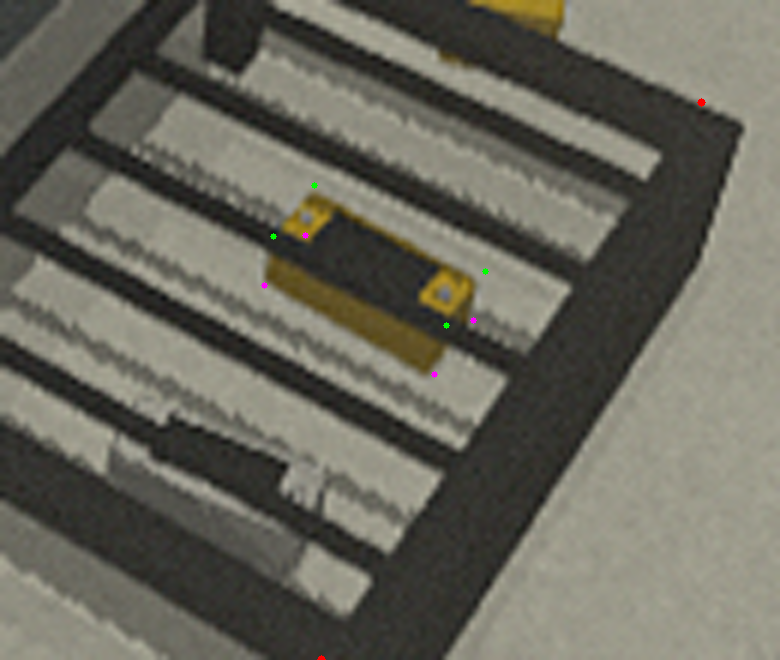

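View pics/ymodt.png

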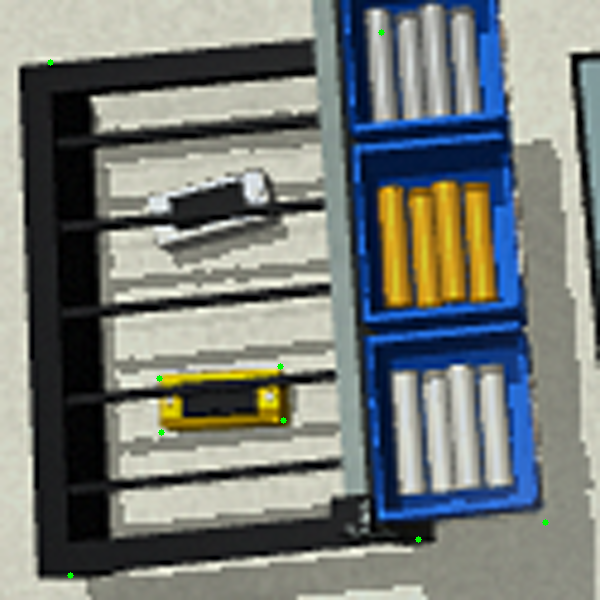

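```bash
python3 - <<'E'
from h import *
f=np.load("stand.npz"); a=float(f["a"]); O=f["O"]; Rm=np.array([[np.cos(a),-np.sin(a)],[np.sin(a),np.cos(a)]])
t=img("top"); s=img("scene")
for d,z in((t,np.array([[269,397],[172,403]])/4.8+[175,150]-.5),(s,np.array([[307,217],[446,293]])/6+[370,230]-.5)):
    P=onz(d,z,.032)[:,:2]; v=P[1]-P[0]; print(P.mean(0).round(4),np.degrees(np.arctan2(v[1],v[0])).round(1),np.linalg.norm(v).round(4),"stand",((P-O)@Rm*1000).mean(0).round(1))
E
```

```text
[0.4581 0.2958] 93.2 0.0638 stand [130.7  58.8]
[0.4595 0.2945] 92.9 0.066 stand [129.3  57.5]
```

Request:
{"method": "send_rows", "body": {
  "plan": "0 0 0.005 0 0.35; -0.004 0.015 0.008 2 0.35; -0.012 0.04 0.008 4 0.35; -0.02 0.07 0.008 6 0.35; -0.026 0.1 0.008 7.2 0.35"
}}

```text
time_s: 9.23
position: [0.4899, -0.1707, 0.0813]
tcp_rot: [0.646, 0.688, 0.234, -0.232]
contact_force: [0.0, 1.6, -3.2]
opening: 0.0554
```

```bash
python3 st.py; sed -i 's/0.5197,-0.2295/0.4895,-0.130/;s/radians(85.9)/radians(93)/;s/_rp2/_rp3/' rp.py; python3 rp.py
```

```text
t 9.23 p [ 0.49  -0.171  0.081] z [-0.018  0.622 -0.783] y [0.998 0.056 0.021] q [ 1.15  0.82 -0.85  1.85 -0.03  0.99  0.47] F [ 0.   1.6 -3.2] open 0.0554
tilt 38.5 dir 91.6 yaw_y 3.2 graspPt [ 0.4889 -0.1371  0.039 ]
```

View pics/top_rp3.png

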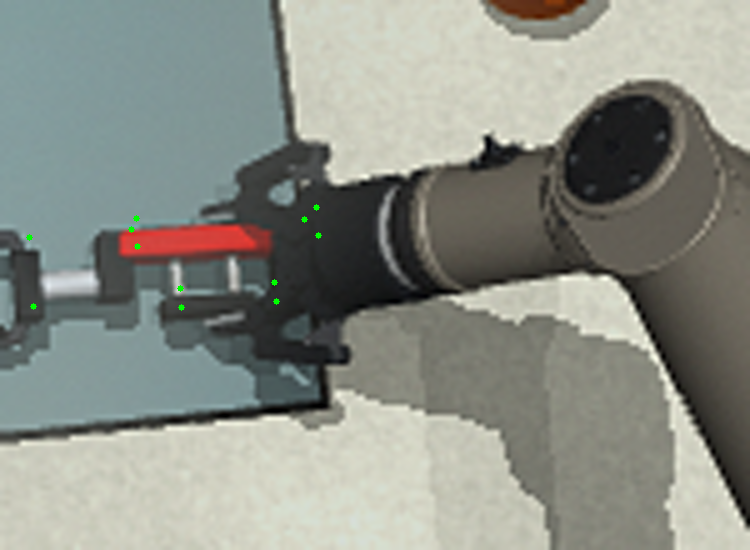

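View pics/scene_rp3.png

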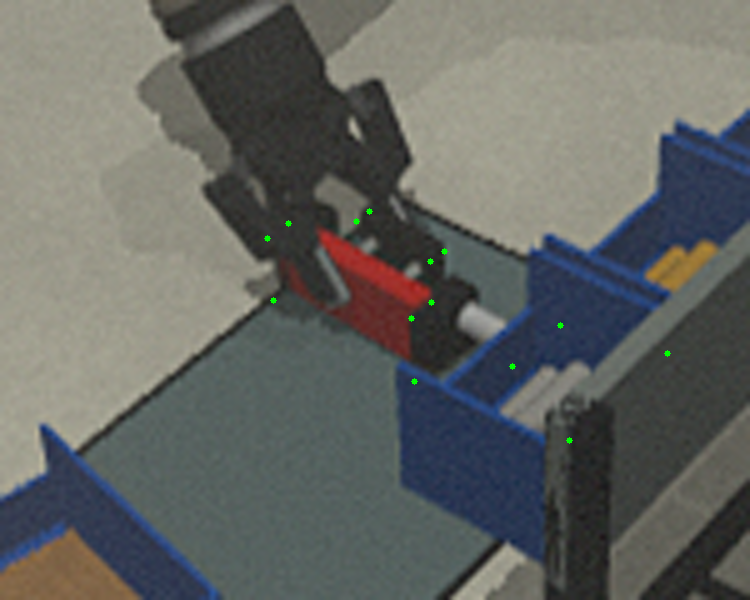

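```bash
python3 - <<'E'
from h import *
d=img("top"); c=d["color"][:,:,::-1]
x,y=265,190; big=cv2.resize(c[y:y+60,x:x+120],None,fx=6.5,fy=6.5,interpolation=cv2.INTER_CUBIC)
O=np.array([0.4886,-0.1274]); a=np.radians(93)
def W(p): p=np.array(p)/1000.; cc,s=np.cos(a),np.sin(a); return np.array([O[0]+cc*p[0]-s*p[1],O[1]+s*p[0]+cc*p[1],p[2]])
for p in[(55,-30,58),(55,-12,58),(123,22,54),(123,-22,54),(182,0,34),(165,0,34),(69,12,52)]:
    u=(proj(d,W(p))[0]-[x,y]+.5)*6.5; cv2.circle(big,tuple(int(v) for v in u),3,(0,255,0),-1)
cv2.imwrite("pics/t5.png",big)
E
```

```text
(no output)
```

View pics/t5.png

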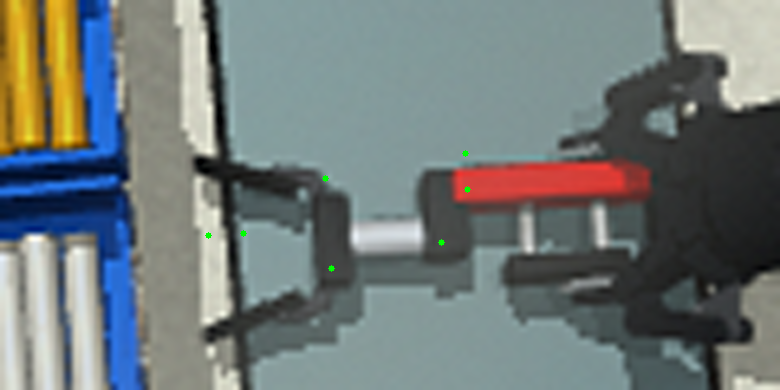

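```bash
python3 - <<'E'
from h import *
d=img("top")
z=lambda u:np.array(u)/6.5+[265,190]-.5
for lift in(.003,.008):
  bf=onz(d,[z((455,170)),z((455,201))],.05+lift)[:,:2]; br=onz(d,z((652,165)),.05+lift)
  tips=onz(d,[z((200,165)),z((210,333))],.042+lift)[:,:2]
  pal=onz(d,[z((316,190)),z((318,287))],.046+lift)[:,:2]
  print(lift,"barfront",bf.round(4).tolist(),"tipmid",tips.mean(0).round(4),np.linalg.norm(tips[1]-tips[0]).round(4),"palm mid",pal.mean(0).round(4))
  # axis: bar mid local (55,-21), tip local (182,0)
  b=bf.mean(0); v=tips.mean(0)-b; print(" yaw est",np.degrees(np.arctan2(v[1],v[0])-np.arctan2(21,127)).round(2),"len",np.linalg.norm(v).round(4),"exp",np.hypot(127,21))
print(robot.get_state()["position"])
E
```

```text
0.003 barfront [[0.5081, -0.0662], [0.4929, -0.066]] tipmid [0.4714 0.0556] 0.0822 palm mid [0.4756 0.0011]
 yaw est 94.07 len 0.1251 exp 128.7245120402482
0.008 barfront [[0.5074, -0.0659], [0.4923, -0.0657]] tipmid [0.4709 0.0553] 0.0818 palm mid [0.475  0.0011]
 yaw est 94.07 len 0.1246 exp 128.7245120402482
[ 0.49033779 -0.17046972  0.08148293]
```

Request:
{"method": "send_rows", "body": {
  "plan": "-0.001 0.02 -0.001 0 0.35; -0.002 0.045 -0.001 0 0.35; -0.003 0.07 -0.001 0 0.35; -0.004 0.095 -0.001 0 0.35; -0.005 0.12 -0.001 0 0.35"
}}

```text
time_s: 9.85
position: [0.4855, -0.0506, 0.0804]
tcp_rot: [0.646, 0.689, 0.234, -0.232]
contact_force: [1.0, 0.1, -2.5]
opening: 0.0562
```

```bash
python3 st.py; cat > look.py <<'E'
from h import *; import sys
d=img("scene"); cv2.imwrite(f"pics/s_{sys.argv[1]}.png",cv2.resize(d["color"][150:340,250:510],None,fx=3,fy=3,interpolation=cv2.INTER_CUBIC)[:,:,::-1])
d=img("top"); cv2.imwrite(f"pics/t_{sys.argv[1]}.png",cv2.resize(d["color"][140:290,170:430],None,fx=3,fy=3,interpolation=cv2.INTER_CUBIC)[:,:,::-1])
E
python3 look.py a
```

```text
t 9.85 p [ 0.485 -0.051  0.08 ] z [-0.017  0.621 -0.783] y [0.998 0.056 0.022] q [ 1.04  0.77 -0.91  2.   -0.09  0.81  0.36] F [ 1.   0.1 -2.5] open 0.0562
tilt 38.4 dir 91.6 yaw_y 3.2 graspPt [ 0.4845 -0.017   0.038 ]
```

View pics/s_a.png

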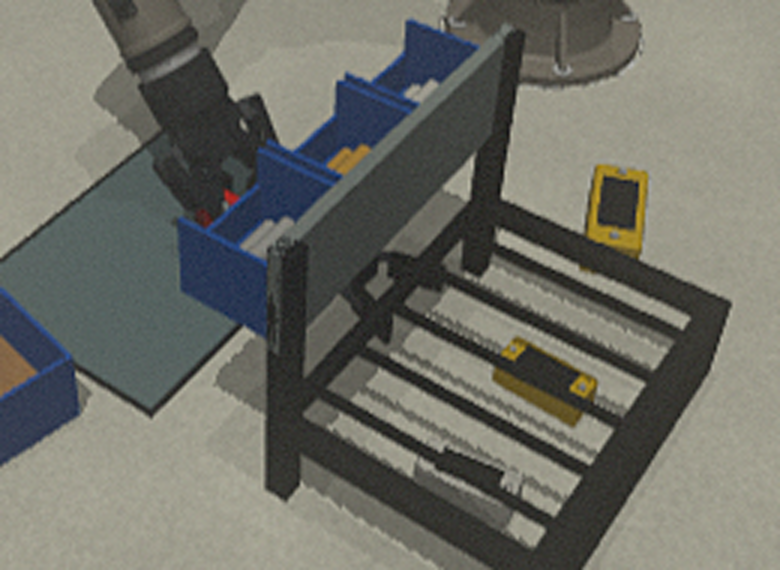

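View pics/t_a.png

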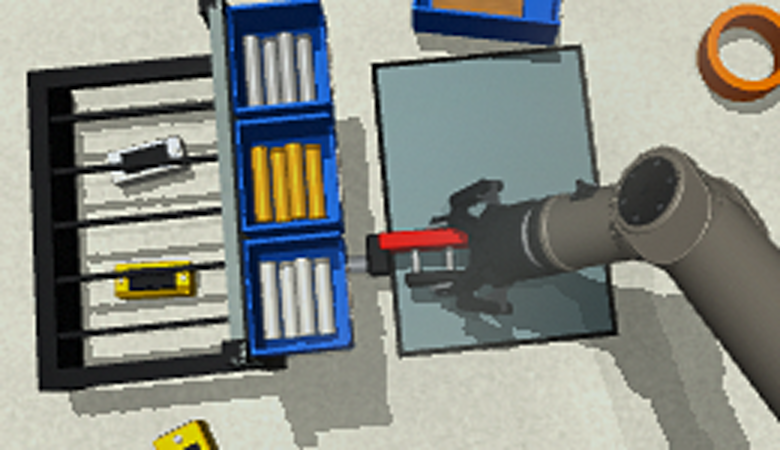

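Request:
{"method": "send_rows", "body": {
  "plan": "-0.001 0.015 -0.001 0 0.35; -0.002 0.035 -0.001 0 0.35; -0.003 0.055 -0.002 0 0.35; -0.004 0.075 -0.002 0 0.35; -0.004 0.085 -0.002 0 0.35"
}}

```text
time_s: 10.37
position: [0.4793, 0.0405, 0.0795]
tcp_rot: [0.642, 0.691, 0.233, -0.235]
contact_force: [0.4, 0.4, -2.6]
opening: 0.0553
```

```bash
python3 st.py; python3 look.py b
```

```text
t 10.37 p [0.479 0.04  0.079] z [-0.026  0.624 -0.781] y [0.998 0.066 0.02 ] q [ 0.92  0.75 -0.95  2.08 -0.13  0.67  0.27] F [ 0.4  0.4 -2.6] open 0.0553
tilt 38.7 dir 92.4 yaw_y 3.8 graspPt [0.4779 0.0742 0.0373]
```

View pics/s_b.png

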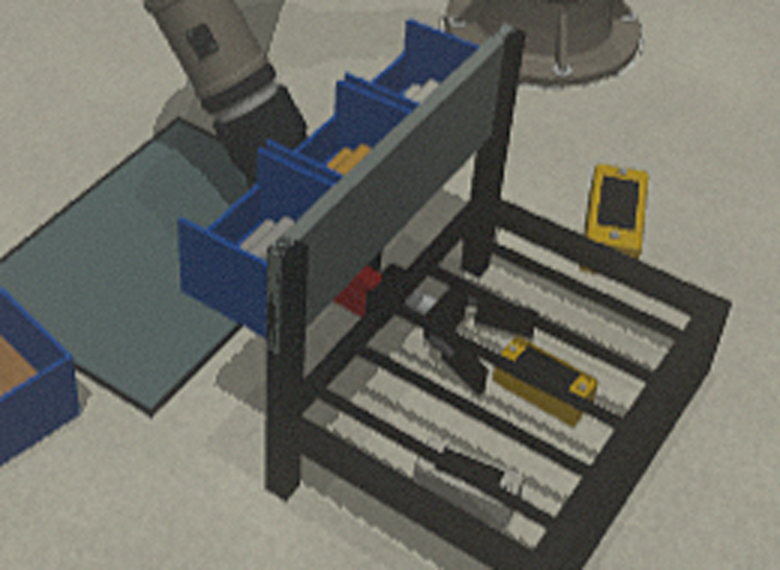

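View pics/t_b.png

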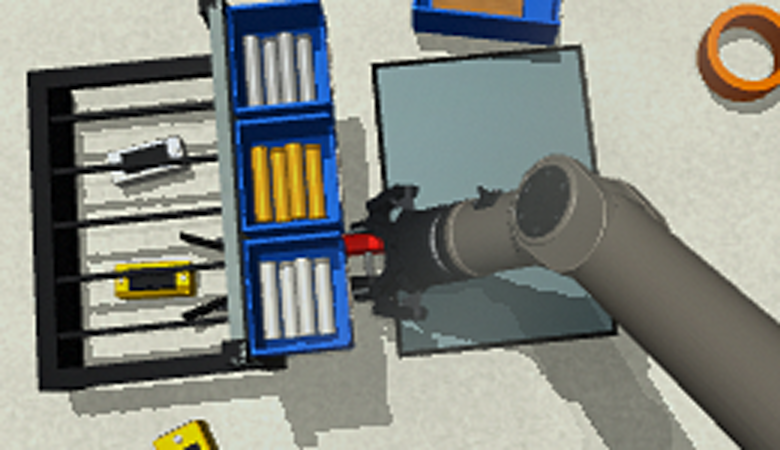

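Request:
{"method": "send_rows", "body": {
  "plan": "0 0.012 -0.001 0 0.35; -0.001 0.024 -0.001 0 0.35; -0.002 0.034 -0.002 0 0.35; -0.002 0.038 -0.002 0 0.35; -0.002 0.038 -0.002 0 0.35"
}}

```text
time_s: 10.88
position: [0.4768, 0.0795, 0.0776]
tcp_rot: [0.641, 0.692, 0.233, -0.236]
contact_force: [0.4, -1.0, -2.1]
opening: 0.0557
```

```bash
python3 st.py; python3 look.py c
```

```text
t 10.88 p [0.477 0.079 0.078] z [-0.028  0.624 -0.781] y [0.997 0.07  0.02 ] q [ 0.85  0.75 -0.96  2.1  -0.14  0.61  0.22] F [ 0.4 -1.  -2.1] open 0.0557
tilt 38.7 dir 92.5 yaw_y 4.0 graspPt [0.4753 0.1132 0.0355]
```

View pics/s_c.png

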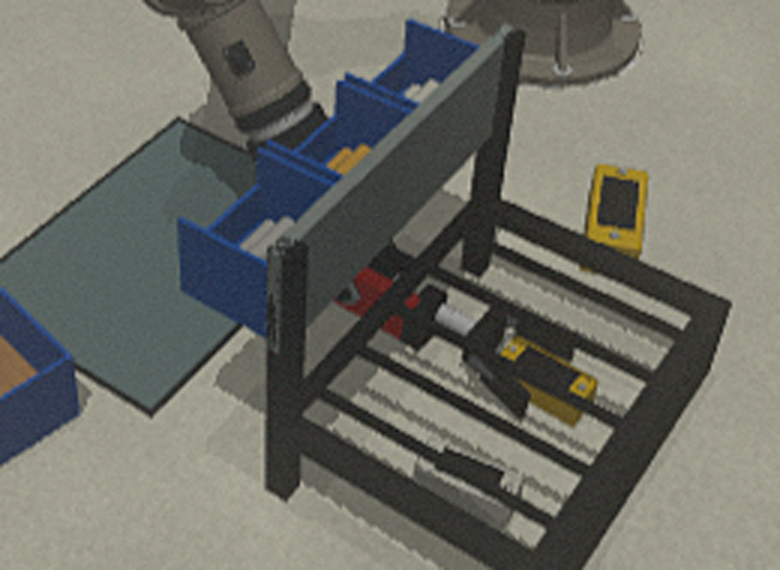

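View pics/t_c.png

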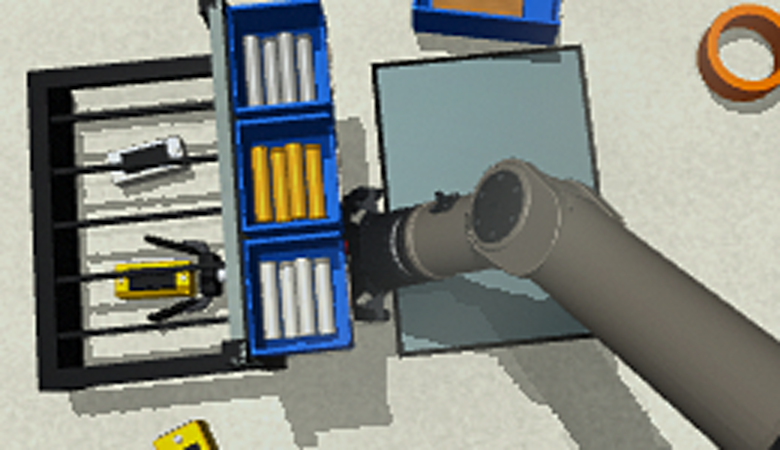

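The jaws straddle the yellow module with about 45 mm of overlap: in the top view the tips are at (148,240) and (150,318) and the module spans (116–193, 262–298). Next I'll squeeze.

Request:
{"method": "send_rows", "body": {
  "plan": "0 0 0 0 0.39; 0 0 0 0 0.42; 0 0 0 0 0.46; 0 0 0 0 0.52; 0 0 0 0 0.58",
  "grip_force": 45
}}

```text
time_s: 11.4
position: [0.4779, 0.0775, 0.0775]
tcp_rot: [0.642, 0.691, 0.233, -0.235]
contact_force: [-0.0, -0.7, -0.6]
opening: 0.0474
```

Request:
{"method": "send_rows", "body": {
  "plan": "0 0 0 0 0.6; 0 0 0 0 0.6; 0 0 0 0 0.6; 0 0 0 0 0.6"
}}

```text
time_s: 11.73
position: [0.4779, 0.0775, 0.0775]
tcp_rot: [0.642, 0.691, 0.233, -0.235]
contact_force: [0.6, -0.7, -2.0]
opening: 0.0473
```

```bash
python3 st.py; python3 look.py d
```

```text
t 11.73 p [0.478 0.078 0.077] z [-0.025  0.624 -0.781] y [0.998 0.066 0.021] q [ 0.85  0.75 -0.96  2.1  -0.14  0.61  0.22] F [ 0.6 -0.7 -2. ] open 0.0473
tilt 38.6 dir 92.3 yaw_y 3.8 graspPt [0.4765 0.1112 0.0353]
```

View pics/t_d.png

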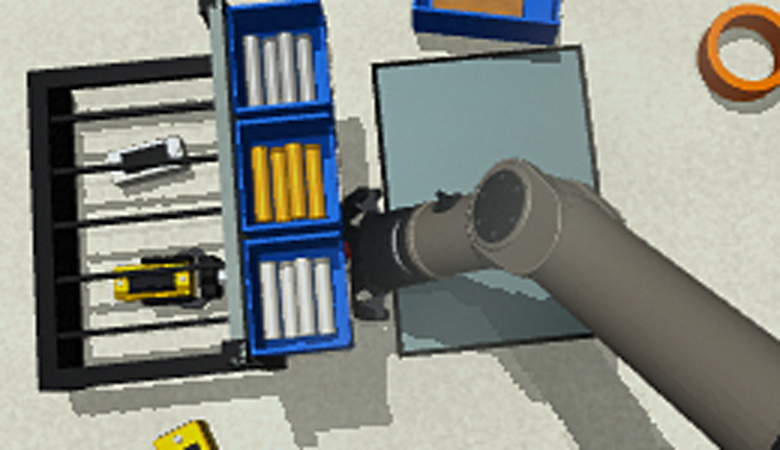

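View pics/s_d.png

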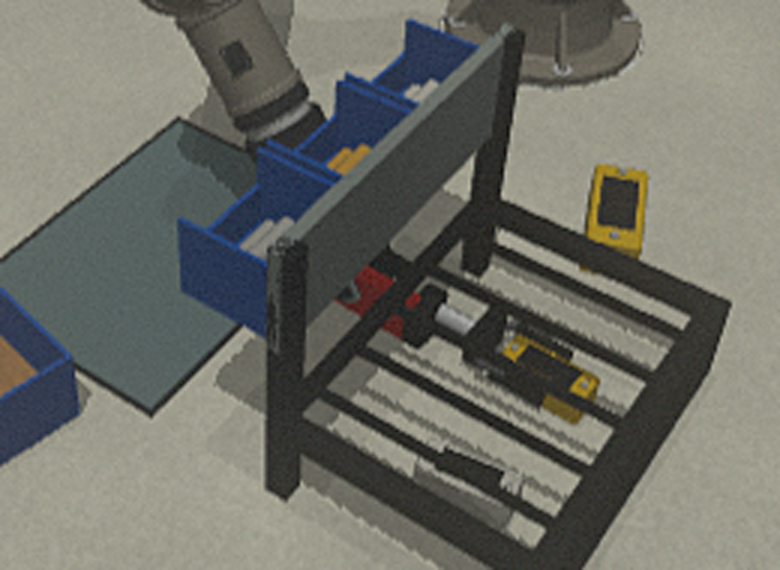

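Bitten: the opening is 47.3 mm, about 10.5 mm of trigger travel and short of the 13 mm that would mean closed on nothing. Both views show the jaws on the module. Next I'll draw it out.

Request:
{"method": "send_rows", "body": {
  "plan": "0.001 -0.01 0.001 0 0.6; 0.003 -0.03 0.002 0 0.6; 0.005 -0.052 0.002 0 0.6; 0.007 -0.075 0.002 0 0.6; 0.009 -0.1 0.002 0 0.6"
}}

```text
time_s: 12.25
position: [0.4867, -0.0241, 0.0792]
tcp_rot: [0.642, 0.692, 0.233, -0.234]
contact_force: [1.3, 0.6, -3.6]
opening: 0.0473
```

```bash
python3 st.py; python3 look.py e
```

```text
t 12.25 p [ 0.487 -0.024  0.079] z [-0.025  0.623 -0.782] y [0.998 0.067 0.021] q [ 1.    0.77 -0.92  2.01 -0.09  0.77  0.34] F [ 1.3  0.6 -3.6] open 0.0473
tilt 38.6 dir 92.3 yaw_y 3.8 graspPt [0.4853 0.0095 0.037 ]
```

View pics/s_e.png

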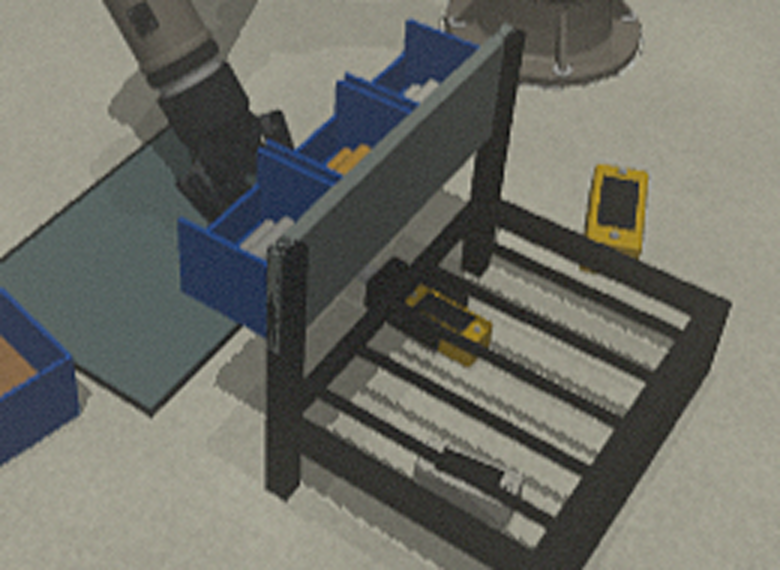

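The module comes along, still between the jaws at (440,320). I'll keep drawing.

Request:
{"method": "send_rows", "body": {
  "plan": "0.002 -0.02 0 0 0.6; 0.004 -0.045 0 0 0.6; 0.006 -0.07 0 0 0.6; 0.009 -0.095 0 0 0.6; 0.011 -0.12 0 0 0.6"
}}

```text
time_s: 12.77
position: [0.4992, -0.1498, 0.0783]
tcp_rot: [0.645, 0.689, 0.233, -0.232]
contact_force: [0.8, 1.2, -2.4]
opening: 0.0469
```

Request:
{"method": "send_rows", "body": {
  "plan": "0.002 -0.02 0 0 0.6; 0.004 -0.045 0 0 0.6; 0.006 -0.07 0 0 0.6; 0.008 -0.09 0 0 0.6; 0.009 -0.1 0 0 0.6"
}}

```text
time_s: 13.18
position: [0.5082, -0.2528, 0.078]
tcp_rot: [0.647, 0.688, 0.234, -0.232]
contact_force: [0.7, 0.6, -0.7]
opening: 0.047
```

```bash
python3 st.py; python3 look.py f
```

```text
t 13.18 p [ 0.508 -0.253  0.078] z [-0.017  0.621 -0.783] y [0.998 0.054 0.021] q [ 1.17  0.88 -0.81  1.68  0.01  1.13  0.52] F [ 0.7  0.6 -0.7] open 0.047
tilt 38.4 dir 91.6 yaw_y 3.1 graspPt [ 0.5073 -0.2192  0.0357]
```

View pics/t_f.png

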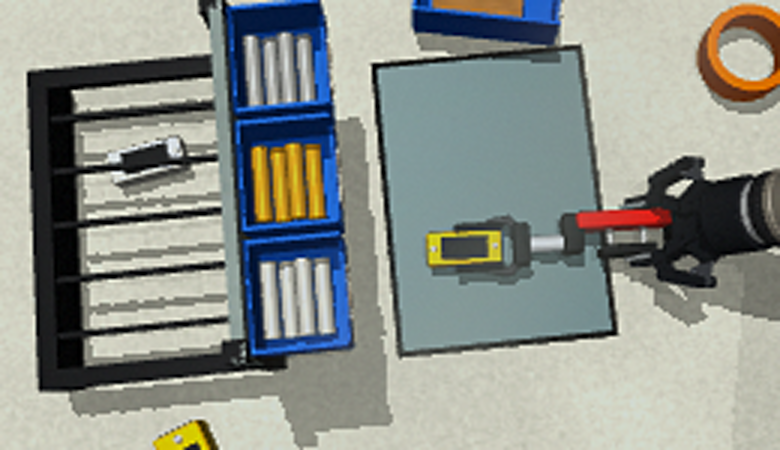

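View pics/s_f.png

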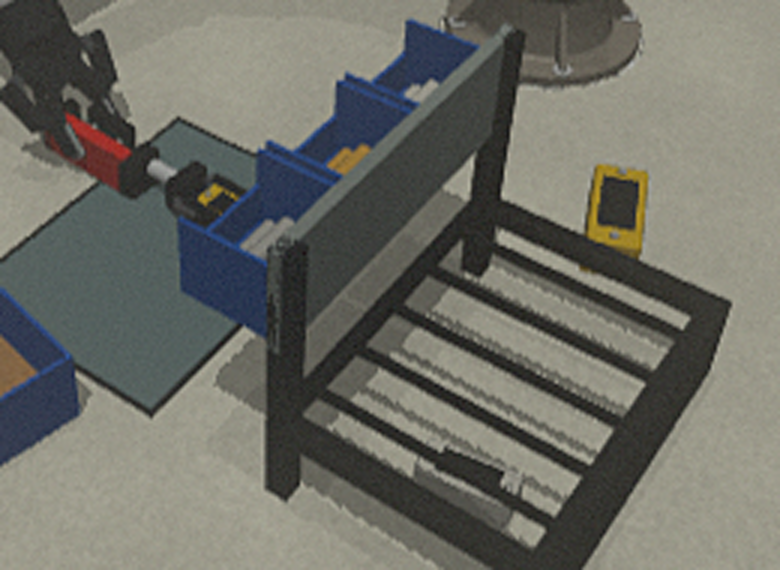

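The module is wholly on the mat, at (427–502, 230–268) in the top view. I'll lower the reacher to the bench, then ease the trigger.

Request:
{"method": "send_rows", "body": {
  "plan": "0 0 -0.001 0 0.6; 0 0 -0.002 0 0.6; 0 0 -0.003 0 0.6; 0 0 -0.004 0 0.6; 0 0 -0.004 0 0.6"
}}

```text
time_s: 13.7
position: [0.5091, -0.2512, 0.0765]
tcp_rot: [0.646, 0.689, 0.234, -0.232]
contact_force: [-1.0, -5.3, 10.8]
opening: 0.0466
```

```bash
python3 st.py
```

```text
t 13.7 p [ 0.509 -0.251  0.076] z [-0.017  0.622 -0.783] y [0.998 0.056 0.023] q [ 1.17  0.88 -0.81  1.69  0.01  1.12  0.52] F [-1.  -5.3 10.8] open 0.0466
tilt 38.5 dir 91.6 yaw_y 3.2 graspPt [ 0.5082 -0.2176  0.0342]
```

Request:
{"method": "send_rows", "body": {
  "plan": "0 0 0.001 0 0.55; 0 0 0.001 0 0.45; 0 0 0.001 0 0.38; 0 0 0.001 0 0.35; 0 0 0.001 0 0.35",
  "grip_force": 20
}}

```text
time_s: 14.12
position: [0.5088, -0.2504, 0.077]
tcp_rot: [0.646, 0.689, 0.234, -0.232]
contact_force: [0.2, -0.2, -3.4]
opening: 0.0555
```

Request:
{"method": "send_rows", "body": {
  "plan": "0 0 0 0 0.35; 0 0 0 0 0.35; 0 0 0 0 0.35"
}}

```text
time_s: 14.37
position: [0.5086, -0.2503, 0.0768]
tcp_rot: [0.646, 0.689, 0.234, -0.233]
contact_force: [0.4, 0.7, -3.1]
opening: 0.0554
```

```bash
python3 st.py; python3 look.py g
```

```text
t 14.37 p [ 0.509 -0.25   0.077] z [-0.018  0.622 -0.783] y [0.998 0.057 0.022] q [ 1.17  0.88 -0.81  1.69  0.01  1.12  0.52] F [ 0.4  0.7 -3.1] open 0.0554
tilt 38.5 dir 91.7 yaw_y 3.3 graspPt [ 0.5076 -0.2166  0.0346]
```

View pics/t_g.png

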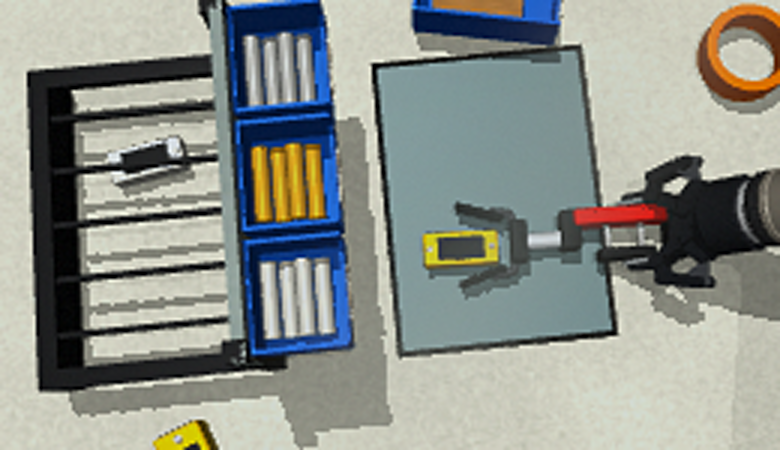

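View pics/s_g.png

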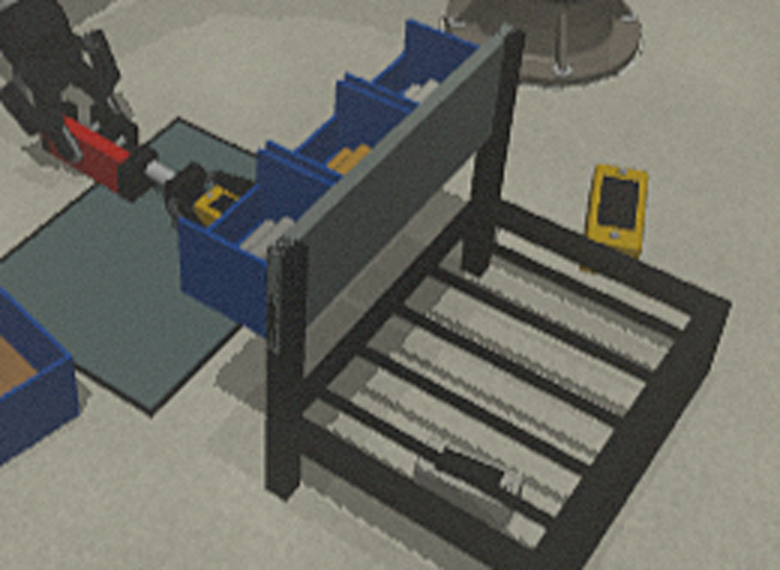

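Let go: the jaws are open around the module. I'll draw the reacher back, clear of it.

Request:
{"method": "send_rows", "body": {
  "plan": "0.001 -0.01 0 0 0.35; 0.002 -0.025 0 0 0.35; 0.003 -0.04 0 0 0.35; 0.004 -0.055 0 0 0.35; 0.005 -0.065 0 0 0.35"
}}

```text
time_s: 14.88
position: [0.5137, -0.3183, 0.0765]
tcp_rot: [0.647, 0.688, 0.234, -0.231]
contact_force: [0.6, -0.7, -2.9]
opening: 0.0559
```

Request:
{"method": "send_rows", "body": {
  "plan": "0 0 -0.001 0 0.35; 0 0 -0.003 0 0.35; 0 0 -0.003 0 0.35"
}}

```text
time_s: 15.13
position: [0.5141, -0.3183, 0.074]
tcp_rot: [0.647, 0.688, 0.234, -0.231]
contact_force: [1.2, -1.1, -0.4]
opening: 0.0553
```

```bash
python3 st.py; python3 look.py i
```

```text
t 15.13 p [ 0.514 -0.318  0.074] z [-0.015  0.621 -0.784] y [0.998 0.054 0.023] q [ 1.19  0.93 -0.78  1.56  0.04  1.22  0.57] F [ 1.2 -1.1 -0.4] open 0.0553
tilt 38.4 dir 91.4 yaw_y 3.1 graspPt [ 0.5133 -0.2848  0.0316]
```

View pics/t_i.png

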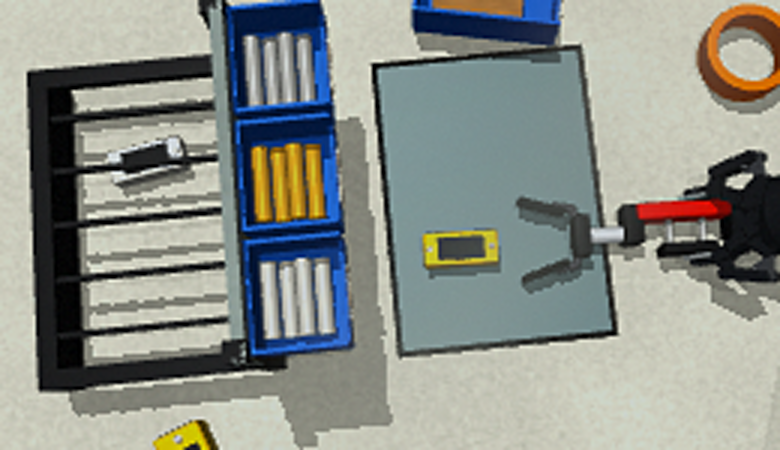

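Request:
{"method": "send_rows", "body": {
  "plan": "0 0 -0.001 0 0.3; 0 0 -0.001 0 0.2; 0 0 -0.001 0 0.1; 0 0 0 0 0; 0 0 0 0 0"
}}

```text
time_s: 15.65
position: [0.5141, -0.3171, 0.0741]
tcp_rot: [0.646, 0.689, 0.234, -0.232]
contact_force: [-0.6, -0.0, 0.2]
opening: 0.0855
```

Request:
{"method": "send_rows", "body": {
  "plan": "0 0 0 0 0; 0 0 0.01 0 0; 0 0 0.03 0 0; 0 0 0.06 0 0; 0 0 0.09 0 0"
}}

```text
time_s: 16.07
position: [0.5137, -0.3167, 0.1653]
tcp_rot: [0.646, 0.688, 0.234, -0.232]
contact_force: [0.5, -0.6, -0.2]
opening: 0.0852
```

Request:
{"method": "send_rows", "body": {
  "plan": "0 -0.01 0.03 0 0; 0 -0.02 0.06 0 0; 0 -0.03 0.1 0 0; 0 -0.03 0.12 0 0; 0 -0.03 0.12 0 0"
}}

```text
time_s: 16.48
position: [0.5157, -0.3474, 0.2919]
tcp_rot: [0.646, 0.69, 0.235, -0.228]
contact_force: [-0.0, 0.8, 0.0]
opening: 0.0854
```

```bash
python3 st.py; python3 look.py j; python3 - <<'E'
from h import *
f=np.load("stand.npz"); a=float(f["a"]); O=f["O"]; Rm=np.array([[np.cos(a),-np.sin(a)],[np.sin(a),np.cos(a)]])
d=img("top"); hsv=cv2.cvtColor(d["color"],cv2.COLOR_RGB2HSV); y=cv2.inRange(hsv,(22,150,80),(32,255,255)); m=np.zeros_like(y); m[205:240,300:345]=y[205:240,300:345]
k,_=cv2.findContours(m,cv2.RETR_EXTERNAL,cv2.CHAIN_APPROX_NONE); b=cv2.boxPoints(cv2.minAreaRect(np.vstack(k)))
P=onz(d,b,.032)[:,:2]; print("module corners stand mm",((P-O)@Rm*1000).round(0).tolist())
E
```

```text
t 16.48 p [ 0.516 -0.347  0.292] z [-0.01   0.619 -0.786] y [0.998 0.055 0.03 ] q [ 1.24  0.72 -0.86  1.38 -0.07  1.57  0.51] F [-0.   0.8  0. ] open 0.0854
tilt 38.2 dir 91.0 yaw_y 3.1 graspPt [ 0.5152 -0.314   0.2494]
module corners stand mm [[-159.0, 38.0], [-237.0, 41.0], [-236.0, 75.0], [-158.0, 73.0]]
```

View pics/t_j.png

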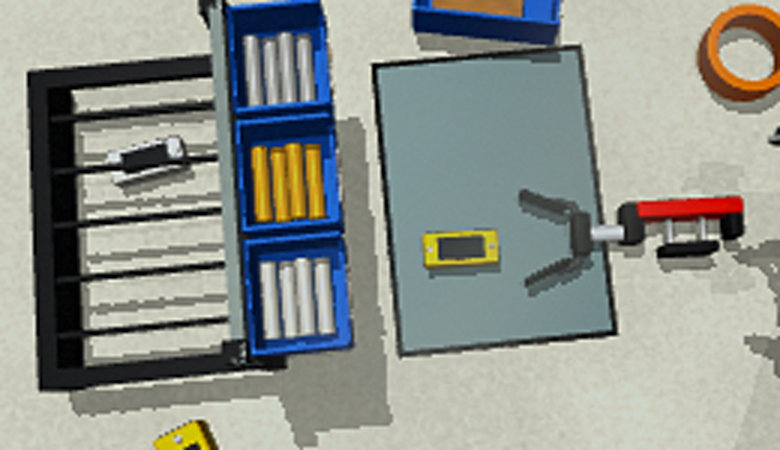

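View pics/s_j.png

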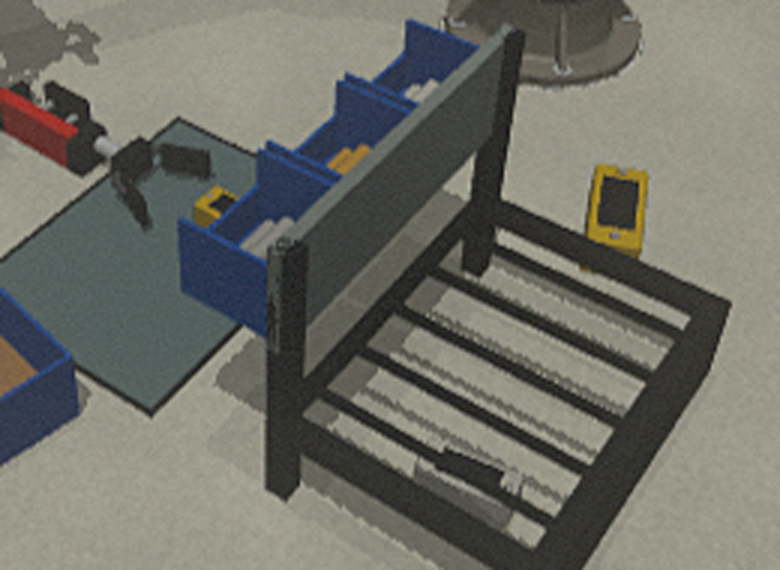

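Everything checks out: the module is flat on the mat (stand x −237 to −158 mm, y 38 to 75 mm) and the reacher lies flat with its jaws open. The white module, bin and tape roll look unmoved.

```bash
python3 -c "
from bench import robot
print(robot.finish_job())"
```

```text
the job is handed in; nothing more can be done
None
```

The smaller yellow module is out of the gap and lying flat on the grey mat, let go of. The reacher is laid flat behind it and the job is handed in. It took about 16.5 s of the 58 s, with no verdict reported.

**How it went:**
- **Lean:** the move rows only turn the hand about the vertical. To get the lean, I stretched the arm just past its reach in short calls, which tilted the hand to about 38.5°.
- **Grip and draw:** I held the reacher lightly with the jaws open, slid them over the module and squeezed at 45 N. The opening fell to 47 mm, about 10.5 mm of trigger travel and short of closed on nothing. I then drew the module out about 330 mm and released it.
- **Laying down:** I pulled the reacher back clear of the module, set it on the bench and lifted the hand away.

**Last checks:**
- **Module position:** its corners measure stand x −237 to −158 mm and y 38 to 75 mm, all inside the mat.
- **Untouched items:** the white module, stock bin, tape roll and large yellow decoy look to be where they were. I judged this by eye from the pictures, and the stock bin and tape roll were only partly in the last views.
- **Forces:** no reading I saw was over about 12 N. With the hand clear at the end it read about zero.

**Disagreements:**
- **Before entering the gap:** the top picture put the jaws about 7 mm to one side of where the hand's reported pose did. I went by the picture, and the jaws came in centred on the module.
- **Reacher position:** the two cameras differed by 3–5 mm on single points of the handle, but by only about 1 mm on its middle.

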